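Fasten the ampoule case and put its key back

TASK

The ampoule case on the duty desk has been checked: press its lid fully shut, then swing the steel hasp over so that it lies flat on the lid with the staple through its slot. Then turn the key carousel until its one empty hook points to the front, towards the robot, and hang the case's key, which lies on the desk, by its loop on that hook. Leave it hanging there and do not push the bottle, the stapler or the tape about.

Things in the scene. Friction and masses are not known exactly. Their poses are not given: they have to be found in the camera images.
- case: Orange ampoule case, fixed to the desk: 160 mm deep (x), 220 mm wide (y), walls 65 mm high; with its 25 mm thick orange lid shut its top is 90 mm above the desk. Origin at the centre of its underside; x from its front (robot side) to its back, y along the lid's hinge, z up.
- lid_hinge (a point): Middle of the lid's hinge line, at the top of the case's back wall: 65 mm above the desk, 80 mm behind the case's centre. Does not move with the lid. Axes as the case's.
- lid (a joint): Lid angle, rad: 0 shut, positive open (its front edge goes up and back). The lid reaches 160 mm forward of its hinge line; its upper face is 25 mm above the hinge line when shut. A stiff friction hinge (about 0.4 N m) keeps it where it is left; a few newtons down on its front part shut it.
- hasp_hinge (a point): Middle of the hasp's hinge line at the middle of the case's front edge, 93 mm above the desk, 4 mm in front of the front wall; fixed, axes as the case's (x to the back, y along the hinge line).
- hasp (a joint): Hasp angle, rad: 0 flat on the shut lid pointing back (+x), pi/2 upright, more leans out to the front. Steel strap 85 mm long from the hinge line, 36 mm wide, 4 mm thick (2 mm each side of the hinge line); slot 26 mm wide, 16 mm long, centred 45 mm from the hinge, solid for 32 mm beyond. Friction (0.07 N m) holds it where left. Follow its arc (a level push jams it); press down beyond the staple.
- staple (a point): Top of the staple, a steel bow on the lid, 21 mm wide (y), 5 mm thick (x). It moves with the lid; with the lid shut it is 45 mm behind the hasp's hinge line (+x) and 13.5 mm higher.
- carousel_axis (a point): Key carousel on a grey base 140 mm square, 14 mm thick, fixed to the desk. Point on its upright axis at the hook arms' height, 165 mm; it does not turn. Its -x is the carousel's front. The rotor turns either way, more than a full turn, with light friction (0.04 N m), and stays where left. Hub radius 20 mm with a knob up to 199 mm; five hooks 72 degrees apart.
- free_hook (a point): The empty hook: the bend, 65 mm from the axis, 165 mm high. It turns with the rotor; its own -x points outwards. A 6 mm steel rod: level arm from hub to bend, then an end rising 30 mm and leaning 6 mm outwards. The other four hooks each carry a fixed key like the loose one, 28 mm wide, hung 56 mm from the axis, down to 55 mm above the desk.
- key_center (a point): The case's key, one rigid piece of 45 g lying flat on the desk; this point is the centre of its black grip block, 45 mm long (x) by 28 mm wide (y) by 14 mm high. Its x axis points from the block to the loop; the steel blade reaches 58 mm the other way (-x).
- key_loop (a point): Centre of the key's round steel loop, 40 mm from the block's centre along the key's x axis, at half the block's height. The loop has an inner diameter of 30 mm, an outer of 40 mm; the wire is 5 mm thick. Axes as the key's.
- bottle: Bystander: amber medicine bottle with a white cap, 48 mm across, 90 mm high, standing; origin at the centre of its underside.
- stapler: Bystander: stapler 120 x 36 x 43 mm; origin at the centre of its underside, x along its length.
- tape: Bystander: roll of white tape, 84 mm across, 24 mm high, lying flat; origin at the centre of its underside.

How it is judged (in metres and radians):
On the way, in this order (a step that is already met when the one before it is completed fails the run):
1. the lid is pressed shut (value of joint lid below 0.04 rad), for 0.1 s.
2. the hasp lies over the staple, flat on the shut lid (value of joint hasp below 0.1 rad and value of joint lid below 0.04 rad), for 0.1 s.
3. the empty hook is turned to the front (x of free_hook in the frame of carousel_axis below -0.045 m), for 0.1 s.
4. the key hangs by its loop on the empty hook (x of key_loop in the frame of free_hook between -0.015 and 0.05 m and y of key_loop in the frame of free_hook between -0.015 and 0.015 m and z of key_loop in the frame of free_hook between -0.03 and 0 m and angle between key_loop's own x axis and vertical below 0.45 rad), for 0.2 s.
At the end, for the whole second after the job is handed in: Lid shut (within 0.04 rad), hasp flat over the staple (0.1 rad), empty hook to the front (about 45 degrees), key released, at most swaying a little, hanging from that hook's arm, loop up (within 0.45 rad of vertical), loop centre at most 30 mm below the arm and 15 mm to its side (all of step 2 and all of step 4 and x of free_hook in the frame of carousel_axis below -0.045 m and linear speed of key below 0.2 m/s); the robot touches nothing.
It fails at once if the bottle is pushed more than 40 mm (distance of bottle from where it was at the start of the episode above 0.04 m).
It fails at once if the stapler is pushed more than 40 mm (distance of stapler from where it was at the start of the episode above 0.04 m).
It fails at once if the tape is pushed more than 40 mm (distance of tape from where it was at the start of the episode above 0.04 m).
It also fails if it takes over 72 s, if anything falls off the work surface, if the arm or the gripper's body presses on something with over 40 N, if the wrist force passes 120 N, or if a joint passes its speed limit or range.

ROBOT

A 6-joint arm with a two-finger parallel gripper is mounted at the origin on the work surface. World frame = base frame: x ahead of the robot, y to its left, z up, the work surface at z = 0. Lengths are in m, angles in degrees, forces in N, time in s.
With the tool pointing down it reaches from about 0.35 to 0.875 m from the base axis. Payload 4.2 kg.
Tool frame: the origin (TCP) lies at the very end of the fingers, on their centre line; the grasp point (between the pads) lies r.pinch_z behind it (r.pinch_z is the distance from the TCP to the grasp point, in m); y points along the fingers, z is the direction in which the jaws open and shut, and the axes are right-handed (so a half turn about y gives the same grasp; the last joint's range is limited). The gripper opens to 87 mm and grips with 3 to 60 N. Pads are 19 mm wide; open, the fingers measure 117 mm over their backs; the gripper's body (75 mm by 190 mm) begins 51 mm behind the grasp point.
Start: joints at [90.161, 22.042, 0.453, 0, -68.411, -14.817], TCP at [0.158, 0.605, 0.223] pointing down, gripper open.
Joint ranges: [-179.83, 179.83], [-69.29, 118.12], [-61.27, 80.66], [-181.25, 117.63], [-171.15, -9.14], [-177.46, 177.46]. Speed limits (degrees/s): [159.86, 159.86, 180, 180, 180, 180].

INTERFACE

Orientations are given as a 3x3 rotation matrix whose columns are the frame's x, y, z axes.
In Python, from station import sense, capture, camera_params, r gives the robot as it stands.
- The arm moves only by the tool move_arm, never from a script. Its argument "increments" is text: rows parted by semicolons, each of 7 numbers parted by spaces: the closure, from -1 (fully open) to 1 (shut), so that 0 is half open, then the shift along the tool's x, y, z in m, then the turn, a rotation vector about the tool's x, y, z in rad. In form: hand x y z wx wy wz; .... A call has 1 to 8 rows; each row is the pose to reach, as a shift and turn from the pose commanded when the call began, along the tool's axes at that moment; what a row does not reach only later rows make up. A row lasts 1/10 s, in which the tool goes at most 50 mm and 8.59 degrees, less where a joint would pass 70% of its speed; a pose out of reach is approached as far as the arm can. A call with a gripper value outside its range is refused whole. The fingers move at their own pace and stop on an object; the grip force is fixed at half the most. Time passes only in rows, so rows that repeat a pose let the fingers close. It gives the time, the measured TCP pose, the force and the opening at its end, in the units of the state.
- sense(): the state, without advancing time (a new reading comes with each control period).
- capture(name): name is "scene" or "top" or "wrist"; returns (picture, depth): 384x512x3 uint8, red, green, blue; 384x512 float32, m along the optical axis (not along the pixel's ray), 0 where there is no reading.
- camera_params(name): a dict with "fx", "fy", "cx", "cy" (pixels), "xyz" and "orientation" of the camera in the world. Camera axes: x right, y down, z forward; pixel columns grow to the right and rows downward; lengths in m; the calibration is good to about 2 mm. The wrist camera is an equidistant fisheye: a pixel r from the principal point sees the ray r / f radians off the axis. A picture is of the moment at which its call begins: read the wrist's pose just before it. camera_params takes no time and is no camera call; for the wrist camera it gives the pose at the moment of the call.
- r.finish_job(): hands the job in, once; it reports no verdict.
The state is a dict: "time_s": time; "joints": joint angles; "joint_velocities": joint speeds; "effort": joint torques, N m; "tcp_pos": TCP position; "ee_rot": TCP orientation; "wrist_force": force on the tool from outside, world axes, zero at the start; "moment": the same for the moment, N m; "gripper_width": opening from 0.0 (shut) to 1.0 (fully open).
Only numpy, scipy, OpenCV 4.12 (cv2) and the standard library are available. Lean on these libraries where they do the work, as an engineer would, in place of code of your own. Each camera call takes 0.05 s, during which the arm holds its last target.

## Working session

There is one attempt and no reset: what is moved stays moved. The work goes in short steps, Python scripts to look and compute and a tool call to move; the robot and the scene stay as the last step left them, time stands still between calls to the robot, and variables do not carry over. Pictures are saved under pics/ and viewed, and the job is handed in when it is done.

Besides the shell and the picture viewer there is one more tool, called after "Request:" in YAML: its name, and indented under it one key for each argument. move_arm: Moves the arm, as the interface text tells. Its arguments: {"type":"object","properties":{"increments":{"type":"string"}},"required":["increments"]}

```bash
ls; mkdir -p pics
python3 - <<'E'
from station import sense,capture,camera_params,r
import cv2,numpy as np
s=sense();print(s); print(r.pinch_z,[a for a in dir(r) if a[0]!='_'])
for n in ["scene","top","wrist"]:
    p,d=capture(n);cv2.imwrite(f"pics/{n}0.png",p[:,:,::-1]);np.save(f"pics/{n}0.npy",d);print(n,camera_params(n))
E
```

```text
pics
{'time_s': 0.0, 'joints': array([ 9.01602139e+01,  2.20906900e+01,  3.81640608e-01, -2.89130902e-02,
       -6.84114765e+01, -1.48177478e+01]), 'joint_velocities': array([ 0.02737431,  0.12077606, -0.16559713,  0.01146022,  0.02514033,
        0.05482152]), 'effort': array([ 3.14760082e-04, -3.90665352e+01,  1.87407929e+01,  4.21967581e+00,
        1.09537400e-02, -1.99088918e-04]), 'tcp_pos': array([0.15796759, 0.60409712, 0.22147326]), 'ee_rot': array([[-9.67408461e-01, -4.63345165e-04, -2.53220565e-01],
       [ 2.53220975e-01, -2.10483279e-03, -9.67406175e-01],
       [-8.47439737e-05, -9.99997677e-01,  2.15356176e-03]]), 'wrist_force': array([0.99218216, 0.24929962, 0.05748518]), 'moment': array([-0.02339302, -0.00149783,  0.03005634]), 'gripper_width': 0.9975510297053126}
0.0187 ['PlanningError', 'finish_job', 'pinch_z']
scene {'fx': 378.55282602157484, 'fy': 378.55282602157484, 'cx': 253.2881295967084, 'cy': 189.58620032215018, 'xyz': array([ 1.32501938, -0.22945793,  0.8152764 ]), 'orientation': array([[ 2.52416831e-01,  6.40830018e-01, -7.24998366e-01],
       [ 9.67618174e-01, -1.67867845e-01,  1.88508506e-01],
       [-9.02003834e-04, -7.49104315e-01, -6.62451441e-01]])}
top {'fx': 373.17453255832766, 'fy': 373.17453255832766, 'cx': 256.62292777622, 'cy': 194.4249886151213, 'xyz': array([ 0.41528124, -0.02927386,  1.09801044]), 'orientation': array([[-0.02710856, -0.99069469,  0.13337603],
       [-0.99950495,  0.02899411,  0.01221493],
       [-0.01596838, -0.13297887, -0.99099023]])}
wrist {'fx': 297.3186396354542, 'fy': 297.3186396354542, 'cx': 256.3427989598021, 'cy': 190.07294018172792, 'xyz': array([0.2344708 , 0.58494489, 0.38326446]), 'orientation': array([[-2.51840962e-01, -9.26369463e-01, -2.80028118e-01],
       [-9.67768210e-01,  2.41338731e-01,  7.19743638e-02],
       [ 9.06778040e-04,  2.89128404e-01, -9.57289895e-01]])}
```

View pics/scene0.png

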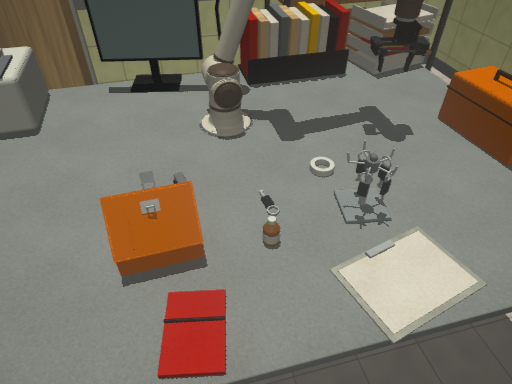

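View pics/top0.png

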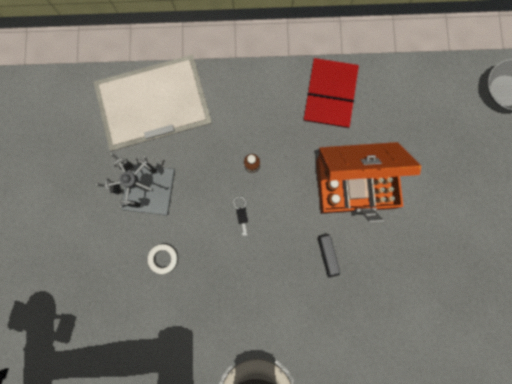

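View pics/wrist0.png

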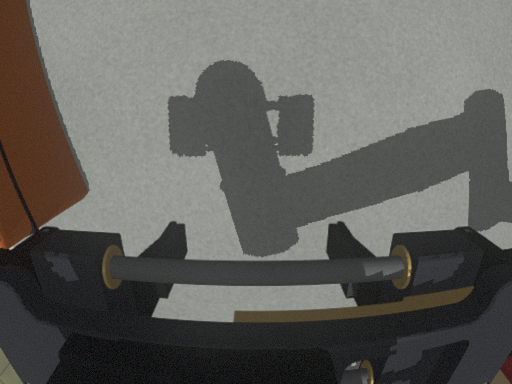

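```bash
cat > h.py <<'E'
import numpy as np,cv2
from station import sense,capture,camera_params,r
def px2w(n,u,v,d,c=None):
    c=c or camera_params(n)
    q=np.array([(u-c['cx'])/c['fx']*d,(v-c['cy'])/c['fy']*d,d])
    return c['xyz']+c['orientation']@q
def px2z(n,u,v,z,c=None):
    c=c or camera_params(n)
    ray=c['orientation']@np.array([(u-c['cx'])/c['fx'],(v-c['cy'])/c['fy'],1])
    return c['xyz']+ray*(z-c['xyz'][2])/ray[2]
def cloud(n,d,c=None):
    c=c or camera_params(n)
    v,u=np.mgrid[0:d.shape[0],0:d.shape[1]]
    if n=='wrist':
        x=u-c['cx'];y=v-c['cy'];rr=np.hypot(x,y)+1e-9;th=rr/c['fx']
        q=np.stack([x/rr*np.tan(th)*d,y/rr*np.tan(th)*d,d],-1)
    else: q=np.stack([(u-c['cx'])/c['fx']*d,(v-c['cy'])/c['fy']*d,d],-1)
    w=q@c['orientation'].T+c['xyz']; w[d==0]=np.nan
    return w
def proj(n,p,c=None):
    c=c or camera_params(n)
    q=c['orientation'].T@(np.array(p)-c['xyz'])
    if n=='wrist':
        rr=np.hypot(q[0],q[1]);th=np.arctan2(rr,q[2]);k=c['fx']*th/rr
        return c['cx']+k*q[0],c['cy']+k*q[1]
    return c['cx']+c['fx']*q[0]/q[2],c['cy']+c['fy']*q[1]/q[2]
E
python3 - <<'E'
import cv2
im=cv2.imread('pics/top0.png')
def crop(n,u0,v0,u1,v1,k):
    c=cv2.resize(im[v0:v1,u0:u1],None,fx=k,fy=k,interpolation=cv2.INTER_CUBIC);cv2.imwrite(n,c)
crop('pics/tc_case.png',300,130,430,230,6)
crop('pics/tc_car.png',90,140,190,220,7)
crop('pics/tc_key.png',220,185,270,245,9)
im=cv2.imread('pics/scene0.png')
crop('pics/sc_car.png',320,130,420,230,6)
crop('pics/sc_case.png',90,160,220,280,5)
E
```

```text
(no output)
```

View pics/tc_case.png

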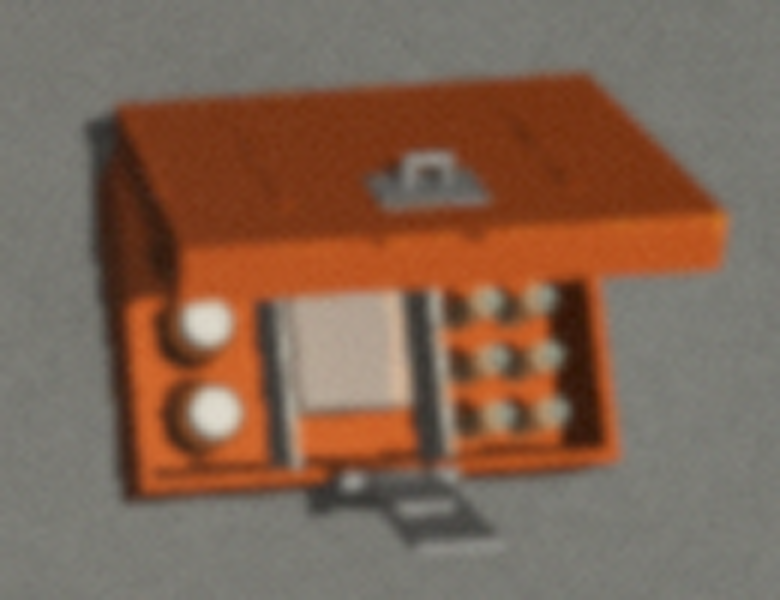

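View pics/tc_car.png

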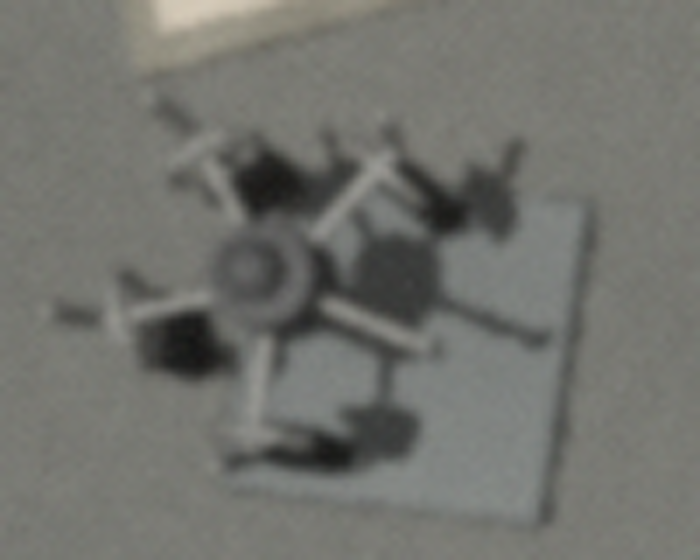

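View pics/tc_key.png

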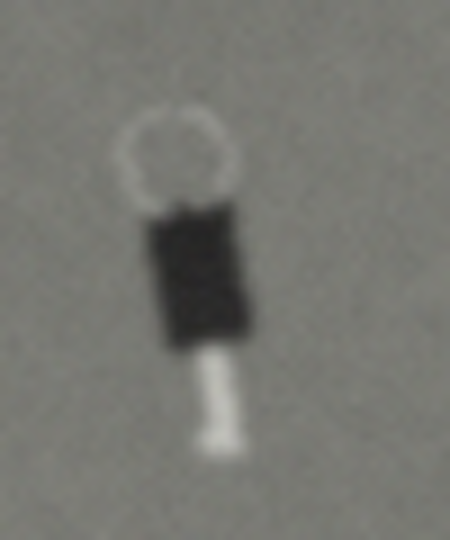

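View pics/sc_car.png

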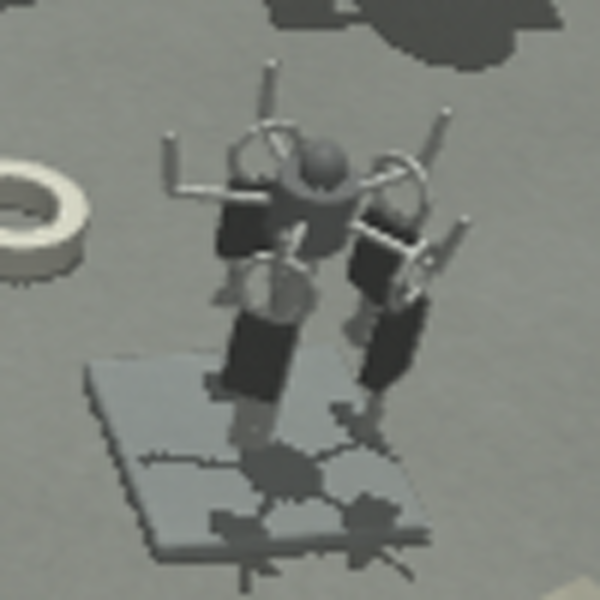

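View pics/sc_case.png

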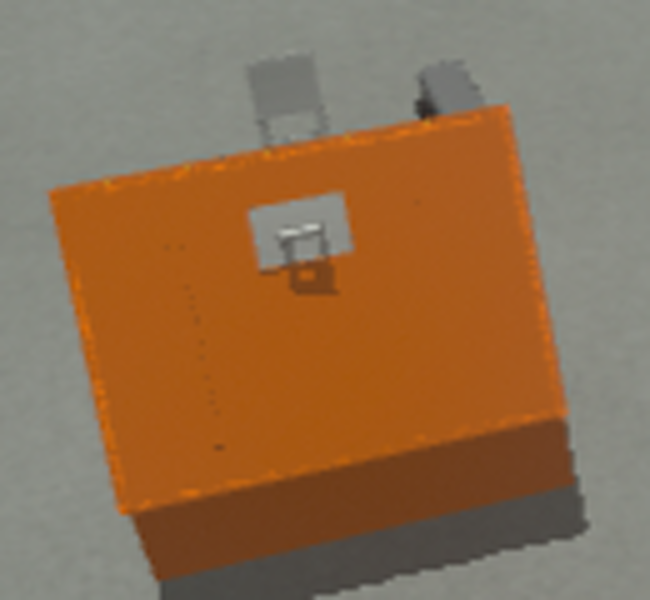

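Run:
```python
from h import *
d=np.load('pics/top0.npy'); W=cloud('top',d)
np.set_printoptions(precision=4,suppress=True)
def pt(u,v,k,u0,v0,z=None):
    uu,vv=u0+(u+.5)/k-.5,v0+(v+.5)/k-.5
    return (uu,vv), W[int(round(vv)),int(round(uu))], None if z is None else px2z('top',uu,vv,z)
print('case FL',pt(130,495,6,300,130,.065)); print('case FR',pt(615,462,6,300,130,.065))
print('lid front bottom/top L',pt(180,290,6,300,130),pt(185,250,6,300,130)); print('lid front R',pt(725,265,6,300,130),pt(722,220,6,300,130))
print('lid back L',pt(120,105,6,300,130)); print('back R',pt(590,75,6,300,130))
print('hasp tip',pt(420,545,6,300,130),pt(500,545,6,300,130));print('hasp near',pt(385,500,6,300,130),pt(430,510,6,300,130))
print('knob',pt(255,272,7,90,140,.199)); print('hooktip free',pt(432,350,7,90,140,.195))
print('base BR',pt(545,522,7,90,140,.014),'base TR',pt(592,205,7,90,140,.014),'BL',pt(240,490,7,90,140,.014))
print('key loop',pt(178,160,9,220,185,.007),'block',pt(200,275,9,220,185,.014), 'blade end',pt(222,450,9,220,185,.005))
# objects
print('bottle',W[159,251:253],'tape',W[259,148:178:4,:], )
```

```text
case FL ((321.25, 212.08333333333331), array([ 0.5036, -0.2002,  0.022 ]), array([ 0.4998, -0.194 ,  0.065 ]))
case FR ((402.0833333333333, 206.58333333333331), array([ 0.5132, -0.4413,  0.0008]), array([ 0.5087, -0.4175,  0.065 ]))
lid front bottom/top L ((329.5833333333333, 177.91666666666666), array([ 0.5716, -0.1983,  0.1978]), None) ((330.4166666666667, 171.25), array([ 0.5869, -0.1972,  0.2086]), None)
lid front R ((420.4166666666667, 173.75), array([ 0.6104, -0.5033, -0.002 ]), None) ((419.9166666666667, 166.25), array([ 0.5927, -0.4145,  0.208 ]), None)
lid back L ((319.5833333333333, 147.08333333333334), array([ 0.6793, -0.1964,  0.0852]), None)
back R ((397.9166666666667, 142.08333333333334), array([ 0.7099, -0.4455, -0.001 ]), None)
hasp tip ((369.5833333333333, 220.41666666666669), array([ 0.4681, -0.2965,  0.1701]), None) ((382.9166666666667, 220.41666666666669), array([ 0.4672, -0.3283,  0.1707]), None)
hasp near ((363.75, 212.91666666666669), array([ 0.4896, -0.2961,  0.1217]), None) ((371.25, 214.58333333333331), array([ 0.4925, -0.3501, -0.0022]), None)
knob ((126.0,
[... 497 characters left out ...]
 0.5281,  0.3797, -0.0012]), array([0.5278, 0.3745, 0.014 ]))
key loop ((239.33333333333334, 202.33333333333334), array([ 0.542 ,  0.0371, -0.0004]), array([0.5401, 0.0357, 0.007 ])) block ((241.77777777777777, 215.11111111111111), array([0.5018, 0.0281, 0.0171]), array([0.5017, 0.0289, 0.014 ])) blade end ((244.22222222222223, 234.55555555555554), array([0.444 , 0.0239, 0.0116]), array([0.4455, 0.0235, 0.005 ]))
bottle [[ 0.6497 -0.004   0.0914]
 [ 0.6494 -0.0068  0.0926]] tape [[ 0.3832  0.2989  0.0231]
 [    nan     nan     nan]
 [ 0.3817  0.2837 -0.0041]
 [ 0.3815  0.271  -0.0005]
 [ 0.3812  0.2593 -0.0006]
 [ 0.381   0.2467  0.0031]
 [ 0.3813  0.2308  0.0206]
 [ 0.381   0.2189  0.0223]]
```

Run:
```python
from h import *
np.set_printoptions(precision=4,suppress=True)
d=np.load('pics/top0.npy'); W=cloud('top',d)
# lid upper face: polygon in crop coords
def fit(poly,k=6,o=(300,130)):
    m=np.zeros(d.shape,np.uint8);cv2.fillPoly(m,[np.round((np.array(poly))/k+o).astype(int)],1)
    P=W[(m>0)&(d>0)];c=np.median(P,0)
    for _ in range(5):
        n=np.linalg.svd(P-P.mean(0))[2][2];e=(P-P.mean(0))@n;P=P[abs(e)<max(2.0*e.std(),.002)]
    n*=np.sign(n[2]);return P.mean(0),n,len(P),e.std()
c,n,k,e=fit([(140,120),(575,95),(690,205),(200,235)]);print('lid top',c,n,k,e,'theta',np.degrees(np.arccos(n[2])),'yaw',np.degrees(np.arctan2(n[1],n[0])))
c,n,k,e=fit([(190,262),(710,232),(715,255),(195,278)]);print('lid front',c,n,k,e)
d2=np.load('pics/scene0.npy');W2=cloud('scene',d2)
# scene hasp (crop 5x at 90,160)
for (u,v) in [(270,70),(285,70),(300,70),(275,100),(290,100),(305,100)]:
    print('hasp scene',W2[160+v//5,90+u//5])
for (u,v) in [(55,192),(505,112),(275,150)]: print('lid edge scene',W2[160+v//5+1,90+u//5])
for (u,v) in [(300,232)]: print('staple',W2[160+v//5,90+u//5])
# stapler box, bottle
for (u,v) in [(329,255),(325,240),(335,270)]: print('stapler',W[v,u])
# knob pts scene
m=(W[...,2]>.185)&(abs(W[...,0]-.586)<.03)&(abs(W[...,1]-.302)<.03);print('knob',W[m].mean(0),m.sum())
m=(W2[...,2]>.185)&(abs(W2[...,0]-.586)<.03)&(abs(W2[...,1]-.302)<.03);print('knob2',W2[m].mean(0),m.sum())
for z0,z1 in [(.158,.2)]:
  for nm,Q in (('top',W),('sc',W2)):
    m=(Q[...,2]>z0)&(Q[...,2]<z1)&(np.hypot(Q[...,0]-.586,Q[...,1]-.302)<.085)&(np.hypot(Q[...,0]-.586,Q[...,1]-.302)>.03)
    P=Q[m]-[.586,.302,0];a=np.degrees(np.arctan2(P[:,1],P[:,0]));h,_=np.histogram(a,np.arange(-180,181,6));print(nm,[(int(-180+6*i),int(x)) for i,x in enumerate(h) if x])
```

```text
lid top [ 0.6305 -0.3029  0.1543] [0.805  0.0295 0.5926] 1518 0.0007668389260391932 theta 53.659939203396576 yaw 2.098130052884681
lid front [ 0.5808 -0.3117  0.2009] [-0.7121 -0.0252  0.7016] 287 0.0012923392927120965
hasp scene [ 0.4731 -0.3162  0.1627]
hasp scene [ 0.4738 -0.3084  0.1617]
hasp scene [ 0.4747 -0.3006  0.1607]
hasp scene [ 0.478  -0.317   0.1455]
hasp scene [ 0.4796 -0.309   0.1451]
hasp scene [ 0.479  -0.3013  0.1429]
lid edge scene [ 0.5965 -0.4136  0.2035]
lid edge scene [ 0.5907 -0.199   0.2022]
lid edge scene [ 0.5935 -0.3113  0.2033]
staple [ 0.6282 -0.3048  0.1834]
stapler [ 0.3813 -0.2132  0.0419]
stapler [ 0.423  -0.2039  0.0444]
stapler [ 0.3398 -0.2277  0.0417]
knob [0.5867 0.3051 0.195 ] 64
knob2 [0.5925 0.304  0.1917] 41
top [(-180, 5), (-174, 2), (-120, 20), (-114, 10), (-60, 3), (-54, 6), (-48, 6), (-42, 42), (-36, 11), (-30, 5), (-24, 2), (12, 4), (18, 5), (24, 9), (30, 49), (36, 8), (42, 6), (48, 1), (78, 2), (84, 5), (90, 13), (96, 50), (102, 5), (108, 6), (114, 3), (144, 1), (150, 2), (156, 6), (162, 17), (168, 30), (174, 6)]
sc [(-180, 6), (-120, 15), (-114, 29), (-108, 1), (-60, 1), (-54, 5), (-48, 5), (-42, 21), (-36, 11), (-30, 7), (-24, 3), (12, 5), (18, 7), (24, 20), (30, 33), (36, 3), (42, 3), (78, 4), (84, 5), (90, 18), (96, 32), (102, 2), (108, 5), (150, 5), (156, 3), (162, 10), (168, 29), (174, 4)]
```

```bash
cat >> h.py <<'E'
from scipy.spatial.transform import Rotation as Ro
def down(az,tilt=0):
    """tool y down, tool x heading az deg (world). tilt: rotates about tool z, + tips fingertips toward -toolx side"""
    a=np.radians(az);x=np.array([np.cos(a),np.sin(a),0]);y=np.array([0,0,-1.]);z=np.cross(x,y)
    R=np.stack([x,y,z],1)
    return R@Ro.from_rotvec([0,0,np.radians(tilt)]).as_matrix()
def rows(tg):
    s=sense();p0,R0=s['tcp_pos'],s['ee_rot'];out=[];pp=p0;RR=R0
    for g,p,R in tg:
        p=np.array(p,float);dl=R0.T@(p-p0);w=Ro.from_matrix(R0.T@R).as_rotvec()
        st=np.linalg.norm(p-pp);an=np.degrees(np.linalg.norm(Ro.from_matrix(RR.T@R).as_rotvec()))
        print(f"step {st*1000:.0f}mm {an:.1f}deg -> {max(st/.05,an/8.59):.1f} rows:  {g} "+" ".join(f"{v:.3f}" for v in np.r_[dl,w]));pp=p;RR=R
def st():
    s=sense();a=s['ee_rot']
    print('t',round(s['time_s'],2),'p',np.round(s['tcp_pos'],4),'F',np.round(s['wrist_force'],1),'g',round(s['gripper_width'],3),'xaz',round(np.degrees(np.arctan2(a[1,0],a[0,0])),1),'down',np.round(a[:,1],3))
E
python3 - <<'E'
from h import *
st()
R=down(182.1)
rows([(1,(.40,.15,.28),R),(1,(.65,-.245,.27),R),(1,(.65,-.245,.19),R)])
E
```

```text
t 0.15 p [0.158  0.6042 0.2217] F [-1.  -0.   0.8] g 1.0 xaz 165.3 down [-0.    -0.002 -1.   ]
step 518mm 16.8deg -> 10.4 rows:  1 -0.349 -0.058 0.378 -0.002 -0.293 0.000
step 468mm 0.0deg -> 9.4 rows:  1 -0.691 -0.047 0.697 -0.002 -0.293 0.000
step 80mm 0.0deg -> 1.6 rows:  1 -0.691 0.033 0.697 -0.002 -0.293 0.000
```

Request:
move_arm:
  increments: "1 -0.349 -0.058 0.378 0 -0.293 0;1 -0.349 -0.058 0.378 0 -0.293 0;1 -0.349 -0.058 0.378 0 -0.293 0;1 -0.349 -0.058 0.378 0 -0.293 0;1 -0.349 -0.058 0.378 0 -0.293 0;1 -0.349 -0.058 0.378 0 -0.293 0;1 -0.349 -0.058 0.378 0 -0.293 0;1 -0.349 -0.058 0.378 0 -0.293 0"

```text
time_s: 0.95
tcp_pos: [0.3454, 0.2519, 0.2676]
ee_rot: [[-0.999, 0.0, 0.038], [-0.038, 0.0, -0.999], [-0.0, -1.0, -0.0]]
wrist_force: [0.4, 1.5, 0.1]
gripper_width: 0.357
```

Run:
```python
from h import *
st()
R=down(182.1)
rows([(1,(.65,-.245,.27),R)])
```

```text
t 0.95 p [0.3454 0.2519 0.2676] F [0.4 1.5 0.1] g 0.357 xaz -177.8 down [ 0.  0. -1.]
step 583mm 0.1deg -> 11.7 rows:  1 -0.286 -0.002 0.508 0.000 0.001 -0.000
```

Request:
move_arm:
  increments: "1 -0.286 -0.002 0.508 0 0 0;1 -0.286 -0.002 0.508 0 0 0;1 -0.286 -0.002 0.508 0 0 0;1 -0.286 -0.002 0.508 0 0 0;1 -0.286 -0.002 0.508 0 0 0;1 -0.286 -0.002 0.508 0 0 0;1 -0.286 -0.002 0.508 0 0 0;1 -0.286 -0.002 0.508 0 0 0"

```text
time_s: 1.75
tcp_pos: [0.5547, -0.0892, 0.2685]
ee_rot: [[-0.999, -0.0, 0.037], [-0.037, 0.0, -0.999], [0.0, -1.0, -0.0]]
wrist_force: [0.4, 1.5, 1.1]
gripper_width: 0.004
```

Run:
```python
from h import *
st()
R=down(182.1)
rows([(1,(.65,-.245,.27),R),(1,(.65,-.245,.19),R)])
```

```text
t 1.75 p [ 0.5547 -0.0892  0.2685] F [0.4 1.5 1.1] g 0.004 xaz -177.9 down [-0.  0. -1.]
step 183mm 0.0deg -> 3.7 rows:  1 -0.089 -0.002 0.159 0.000 0.000 0.000
step 80mm 0.0deg -> 1.6 rows:  1 -0.089 0.078 0.159 0.000 0.000 0.000
```

Request:
move_arm:
  increments: "1 -0.089 -0.002 0.159 0 0 0;1 -0.089 -0.002 0.159 0 0 0;1 -0.089 -0.002 0.159 0 0 0;1 -0.089 -0.002 0.159 0 0 0;1 -0.089 0.038 0.159 0 0 0;1 -0.089 0.078 0.159 0 0 0;1 -0.089 0.078 0.159 0 0 0"

```text
time_s: 2.45
tcp_pos: [0.6449, -0.2418, 0.1828]
ee_rot: [[-0.999, -0.015, 0.035], [-0.035, 0.005, -0.999], [0.014, -1.0, -0.005]]
wrist_force: [-0.5, 0.7, -1.0]
gripper_width: 0.003
```

Run:
```python
from h import *
st()
R=down(182.1)
T=[]
for th in [55,47,39,31,23,15,7,0,-3]:
    a=np.radians(th);rr=.12
    T.append((1,(.663-rr*np.cos(a)+.035*np.sin(a),-.245,.065+rr*np.sin(a)+.025*np.cos(a)),R))
rows(T)
p,d=capture('wrist');cv2.imwrite('pics/w1.png',p[:,:,::-1])
```

```text
t 2.45 p [ 0.6449 -0.2418  0.1828] F [-0.5  0.7 -1. ] g 0.003 xaz -178.0 down [-0.015  0.005 -1.   ]
step 23mm 0.9deg -> 0.5 rows:  1 0.022 0.006 0.002 0.005 -0.001 0.014
step 18mm 0.0deg -> 0.4 rows:  1 0.038 0.014 0.002 0.005 -0.001 0.014
step 18mm 0.0deg -> 0.4 rows:  1 0.053 0.024 0.001 0.005 -0.001 0.014
step 18mm 0.0deg -> 0.4 rows:  1 0.066 0.036 0.001 0.005 -0.001 0.014
step 18mm 0.0deg -> 0.4 rows:  1 0.078 0.049 0.001 0.005 -0.001 0.014
step 18mm 0.0deg -> 0.4 rows:  1 0.088 0.064 0.000 0.005 -0.001 0.014
step 18mm 0.0deg -> 0.4 rows:  1 0.096 0.080 0.000 0.005 -0.001 0.014
step 15mm 0.0deg -> 0.3 rows:  1 0.101 0.094 0.000 0.005 -0.001 0.014
step 7mm 0.0deg -> 0.1 rows:  1 0.102 0.101 -0.000 0.005 -0.001 0.014
```

View pics/w1.png

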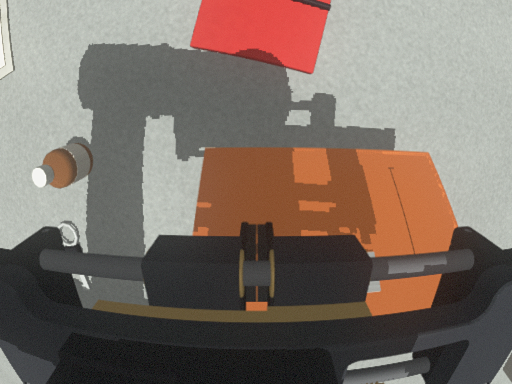

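Request:
move_arm:
  increments: "1 0.022 0.006 0.002 0 0 0;1 0.038 0.014 0.002 0 0 0;1 0.053 0.024 0.001 0 0 0;1 0.066 0.036 0.001 0 0 0;1 0.078 0.049 0.001 0 0 0;1 0.088 0.064 0 0 0 0;1 0.096 0.080 0 0 0 0;1 0.101 0.094 0 0 0 0"

```text
time_s: 3.3
tcp_pos: [0.5503, -0.2472, 0.1004]
ee_rot: [[-0.999, 0.007, 0.039], [-0.039, -0.003, -0.999], [-0.007, -1.0, 0.003]]
wrist_force: [0.1, -0.6, 1.3]
gripper_width: 0.005
```

Run:
```python
from h import *
st()
R=down(182.1)
rows([(1,(.545,-.245,.085),R)])
p,d=capture('scene');cv2.imwrite('pics/s2.png',cv2.resize(p[140:300,80:280,::-1],None,fx=4,fy=4))
```

```text
t 3.3 p [ 0.5503 -0.2472  0.1004] F [ 0.1 -0.6  1.3] g 0.005 xaz -177.8 down [ 0.007 -0.003 -1.   ]
step 16mm 0.4deg -> 0.3 rows:  1 0.005 0.015 -0.002 -0.003 0.002 -0.007
```

View pics/s2.png

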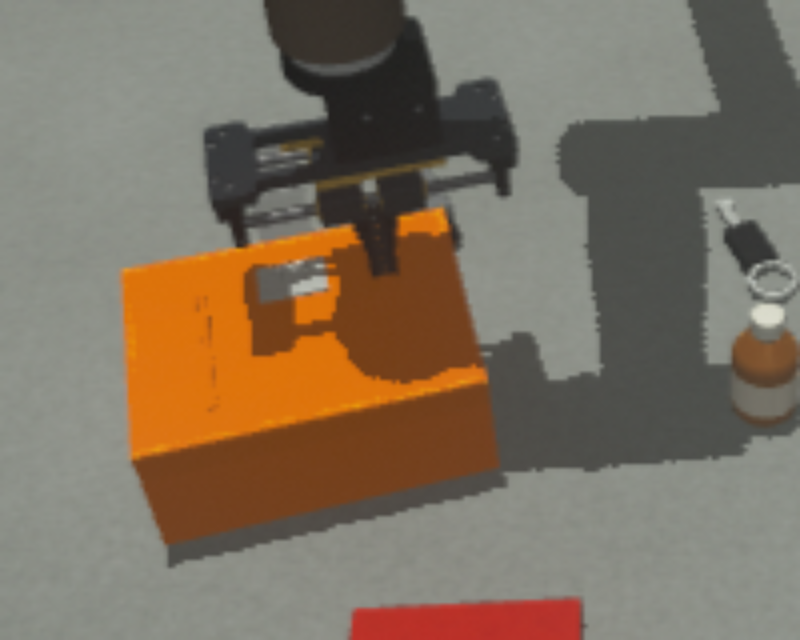

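Request:
move_arm:
  increments: "1 0.002 0.008 0 0 0 0;1 0.003 0.014 0 0 0 0;1 0.003 0.016 0 0 0 0;1 0.003 0.016 0 0 0 0"

```text
time_s: 3.75
tcp_pos: [0.5478, -0.247, 0.0901]
ee_rot: [[-0.999, 0.007, 0.041], [-0.041, -0.004, -0.999], [-0.007, -1.0, 0.004]]
wrist_force: [-10.7, 7.3, 33.3]
gripper_width: 0.005
```

Run:
```python
from h import *
np.set_printoptions(precision=4,suppress=True)
st()
p,d=capture('top');W=cloud('top',d)
cv2.imwrite('pics/t3.png',cv2.resize(p[100:240,280:450,::-1],None,fx=4.5,fy=4.5))
m=(p[...,0]>90)&(p[...,2]<60)&(W[...,2]>.07)&(W[...,0]>.5)&(W[...,0]<.68)&(W[...,1]>-.42)&(W[...,1]<-.19)&(W[...,2]<.12)
P=W[m];A=np.c_[P[:,0]-.665,np.ones(len(P))];print(len(P),np.linalg.lstsq(A,P[:,2],rcond=None)[0])
```

```text
t 3.75 p [ 0.5478 -0.247   0.0901] F [-10.7   7.3  33.3] g 0.005 xaz -177.6 down [ 0.007 -0.004 -1.   ]
684 [0.0229 0.0926]
```

View pics/t3.png

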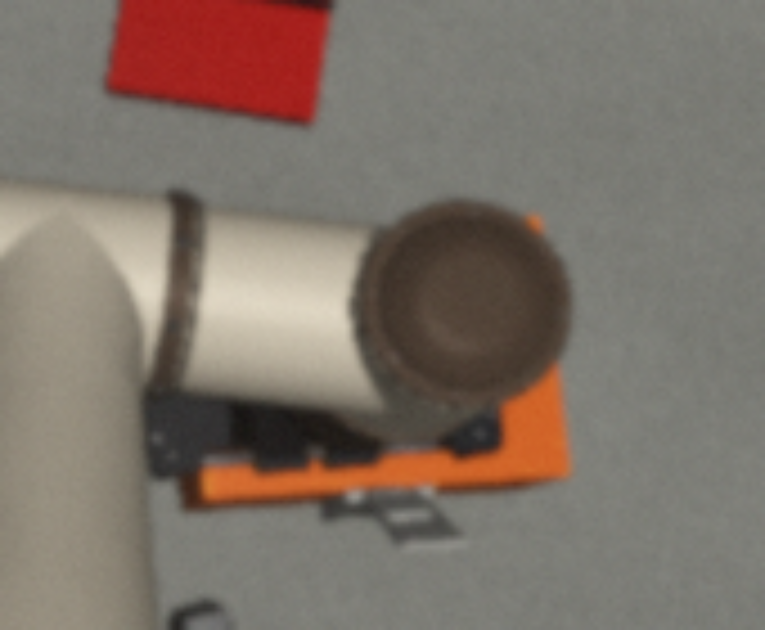

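Run:
```python
from h import *
R=down(182.1)
rows([(1,(.545,-.26,.20),R),(1,(.44,-.31,.21),R)])
```

```text
step 111mm 0.5deg -> 2.2 rows:  1 0.003 -0.110 0.013 -0.004 0.004 -0.007
step 117mm 0.0deg -> 2.3 rows:  1 0.110 -0.120 0.059 -0.004 0.004 -0.007
```

Request:
move_arm:
  increments: "1 0.003 -0.04 0.004 0 0 0;1 0.003 -0.08 0.010 0 0 0;1 0.003 -0.12 0.013 0 0 -0.007;1 0.05 -0.125 0.035 0 0 -0.007;1 0.09 -0.125 0.05 0 0 -0.007;1 0.110 -0.125 0.059 0 0 -0.007;1 0.110 -0.125 0.059 0 0 -0.007"

```text
time_s: 4.5
tcp_pos: [0.4359, -0.3107, 0.2074]
ee_rot: [[-0.999, -0.005, 0.035], [-0.035, -0.001, -0.999], [0.005, -1.0, 0.001]]
wrist_force: [-0.3, 1.3, 0.9]
gripper_width: 0.006
```

Run:
```python
from h import *
np.set_printoptions(precision=4,suppress=True)
st()
p,d=capture('top');W=cloud('top',d)
cv2.imwrite('pics/t4.png',cv2.resize(p[100:240,280:450,::-1],None,fx=4.5,fy=4.5))
m=(p[...,0]>90)&(p[...,2]<60)&(W[...,2]>.07)&(W[...,0]>.5)&(W[...,0]<.68)&(W[...,1]>-.42)&(W[...,1]<-.19)&(W[...,2]<.12)
P=W[m];A=np.c_[P[:,0]-.665,np.ones(len(P))];print(len(P),np.linalg.lstsq(A,P[:,2],rcond=None)[0], P.min(0),P.max(0))
R=down(182.1)
rows([(1,(.44,-.31,.152),R)]+[(1,(.501+.071*np.cos(a)-.0125*np.sin(a),-.309+.03*(.44-.501+.071*np.cos(a)+.06),.093+.071*np.sin(a)+.001*np.cos(a)),R) for a in np.radians([115,105,95,85,75,65,55,45,35,25,15,5,0,-3])])
```

```text
t 4.5 p [ 0.4359 -0.3107  0.2074] F [-0.3  1.3  0.9] g 0.006 xaz -178.0 down [-0.005 -0.001 -1.   ]
1794 [0.0009 0.0899] [ 0.5648 -0.4153  0.071 ] [ 0.6667 -0.1938  0.0969]
step 55mm 0.3deg -> 1.1 rows:  1 -0.003 0.055 -0.000 -0.001 -0.001 0.004
step 20mm 0.0deg -> 0.4 rows:  1 -0.022 0.050 0.000 -0.001 -0.001 0.004
step 12mm 0.0deg -> 0.2 rows:  1 -0.033 0.046 0.000 -0.001 -0.001 0.004
step 12mm 0.0deg -> 0.2 rows:  1 -0.045 0.043 0.000 -0.001 -0.001 0.004
step 12mm 0.0deg -> 0.2 rows:  1 -0.058 0.043 0.000 -0.001 -0.001 0.004
step 13mm 0.0deg -> 0.3 rows:  1 -0.070 0.045 0.001 -0.001 -0.001 0.004
step 13mm 0.0deg -> 0.3 rows:  1 -0.083 0.049 0.001 -0.001 -0.001 0.004
step 13mm 0.0deg -> 0.3 rows:  1 -0.094 0.055 0.001 -0.001 -0.001 0.004
step 13mm 0.0deg -> 0.3 rows:  1 -0.105 0.063 0.001 -0.001 -0.001 0.004
step 13mm 0.0deg -> 0.3 rows:  1 -0.115 0.072 0.001 -0.001 -0.001 0.004
step 13mm 0.0deg -> 0.3 rows:  1 -0.123 0.083 0.001 -0.001 -0.001 0.004
step 13mm 0.0deg -> 0.3 rows:  1 -0.129 0.094 0.001 -0.001 -0.001 0.004
step 13mm 0.0deg -> 0.3 rows:  1 -0.134 0.106 0.001 -0.001 -0.001 0.004
step 6mm 0.0deg -> 0.1 rows:  1 -0.135 0.113 0.001 -0.001 -0.001 0.004
step 4mm 0.0deg -> 0.1 rows:  1 -0.136 0.116 0.001 -0.001 -0.001 0.004
```

View pics/t4.png

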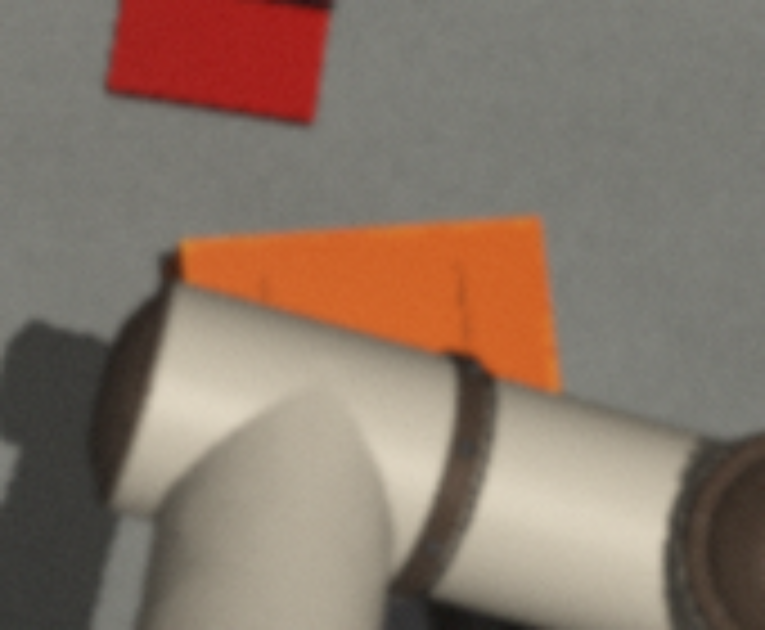

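Request:
move_arm:
  increments: "1 -0.003 0.030 0 0 0 0;1 -0.003 0.055 0 0 0 0;1 -0.022 0.050 0 0 0 0;1 -0.033 0.046 0 0 0 0;1 -0.045 0.043 0 0 0 0;1 -0.058 0.043 0 0 0 0;1 -0.070 0.045 0 0 0 0;1 -0.083 0.049 0 0 0 0"

```text
time_s: 5.35
tcp_pos: [0.5214, -0.3066, 0.1566]
ee_rot: [[-0.999, -0.005, 0.037], [-0.037, -0.001, -0.999], [0.006, -1.0, 0.001]]
wrist_force: [-0.6, -0.3, 0.4]
gripper_width: 0.006
```

Run:
```python
from h import *
st()
p,d=capture('scene');cv2.imwrite('pics/s5.png',cv2.resize(p[120:280,80:280,::-1],None,fx=4,fy=4))
R=down(182.1)
rows([(1,(.501+.071*np.cos(a)-.0125*np.sin(a),-.308,.093+.071*np.sin(a)+.001*np.cos(a)),R) for a in np.radians([65,55,45,35,25,15,5,0,-3])])
```

```text
t 5.35 p [ 0.5214 -0.3066  0.1566] F [-0.6 -0.3  0.4] g 0.006 xaz -177.9 down [-0.005 -0.001 -1.   ]
step 4mm 0.3deg -> 0.1 rows:  1 0.003 -0.002 0.001 -0.001 0.001 0.006
step 13mm 0.0deg -> 0.3 rows:  1 -0.009 0.004 0.002 -0.001 0.001 0.006
step 13mm 0.0deg -> 0.3 rows:  1 -0.020 0.011 0.002 -0.001 0.001 0.006
step 13mm 0.0deg -> 0.3 rows:  1 -0.029 0.021 0.003 -0.001 0.001 0.006
step 13mm 0.0deg -> 0.3 rows:  1 -0.037 0.031 0.003 -0.001 0.001 0.006
step 13mm 0.0deg -> 0.3 rows:  1 -0.044 0.043 0.003 -0.001 0.001 0.006
step 13mm 0.0deg -> 0.3 rows:  1 -0.048 0.055 0.003 -0.001 0.001 0.006
step 6mm 0.0deg -> 0.1 rows:  1 -0.049 0.061 0.003 -0.001 0.001 0.006
step 4mm 0.0deg -> 0.1 rows:  1 -0.050 0.065 0.003 -0.001 0.001 0.006
```

View pics/s5.png

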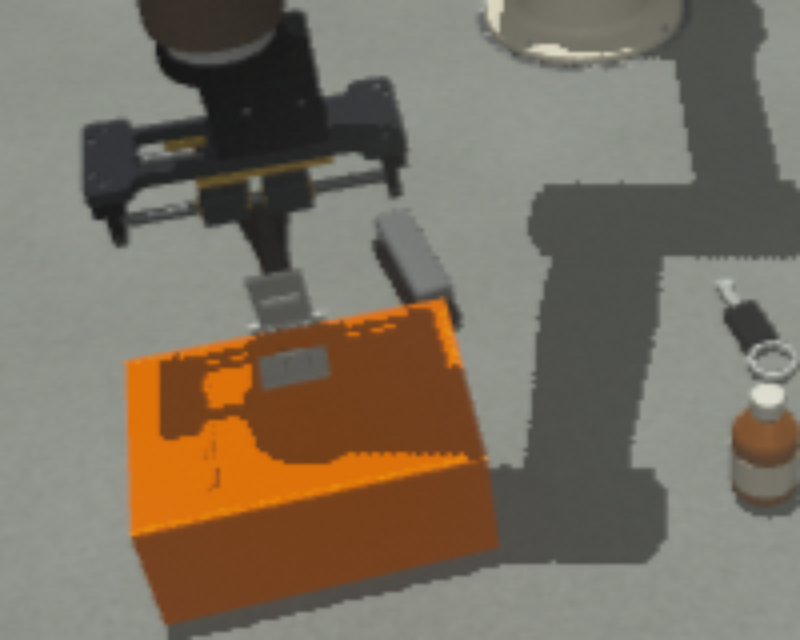

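Request:
move_arm:
  increments: "1 -0.009 0.004 0.002 0 0 0;1 -0.020 0.011 0.002 0 0 0;1 -0.029 0.021 0.002 0 0 0;1 -0.037 0.031 0.003 0 0 0;1 -0.045 0.043 0.003 0 0 0;1 -0.049 0.055 0.003 0 0 0;1 -0.050 0.062 0.003 0 0 0;1 -0.051 0.066 0.003 0 0 0"

```text
time_s: 6.2
tcp_pos: [0.5698, -0.3078, 0.0944]
ee_rot: [[-0.999, -0.01, 0.039], [-0.039, -0.002, -0.999], [0.01, -1.0, 0.002]]
wrist_force: [-12.9, 8.6, 36.1]
gripper_width: 0.008
```

Run:
```python
from h import *
st()
p,d=capture('scene');cv2.imwrite('pics/s6.png',cv2.resize(p[120:280,80:280,::-1],None,fx=4,fy=4))
```

```text
t 6.2 p [ 0.5698 -0.3078  0.0944] F [-12.9   8.6  36.1] g 0.008 xaz -177.7 down [-0.01  -0.002 -1.   ]
```

View pics/s6.png

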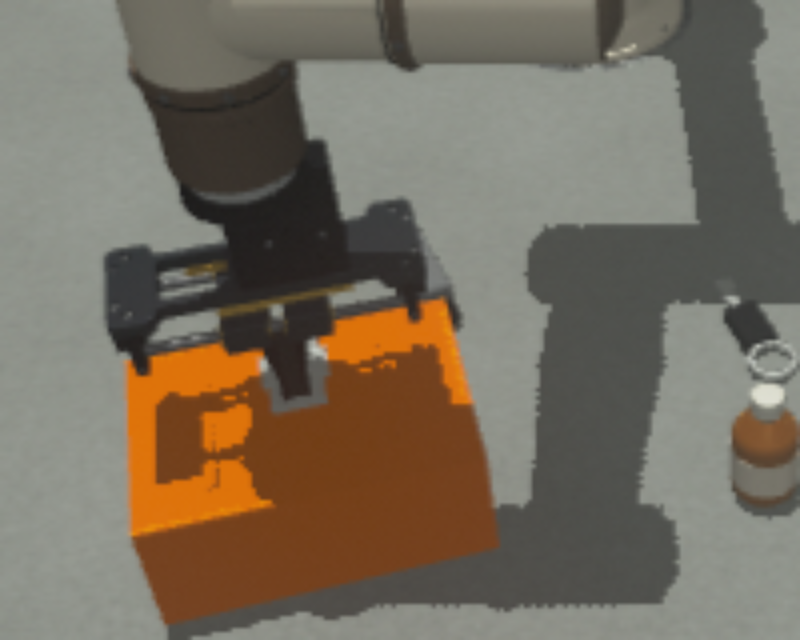

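Request:
move_arm:
  increments: "1 0 -0.04 0 0 0 0;1 0 -0.09 0 0 0 0;1 0 -0.14 -0.02 0 0 0;1 0 -0.16 -0.06 0 0 0;1 0 -0.16 -0.11 0 0 0;1 0 -0.16 -0.16 0 -0.15 0;1 0 -0.16 -0.21 0 -0.3 0;1 0 -0.16 -0.26 0 -0.4 0"

```text
time_s: 7.05
tcp_pos: [0.5616, -0.0459, 0.2496]
ee_rot: [[-0.904, -0.006, 0.428], [-0.428, 0.0, -0.904], [0.006, -1.0, -0.003]]
wrist_force: [0.4, 0.7, -0.6]
gripper_width: 0.006
```

Run:
```python
from h import *
st()
np.set_printoptions(precision=4,suppress=True)
p,d=capture('scene');cv2.imwrite('pics/s7.png',cv2.resize(p[140:300,80:280,::-1],None,fx=4,fy=4))
W=cloud('scene',d);m=(W[...,2]>.085)&(W[...,2]<.13)&(abs(W[...,1]+.307)<.02)&(W[...,0]<.62)&(W[...,0]>.48)
P=W[m]
for a in np.arange(.49,.62,.01):
    k=(P[:,0]>=a)&(P[:,0]<a+.01)
    if k.any(): print(round(a,3),k.sum(),P[k,2].round(4).min(),np.median(P[k,2]).round(4),P[k,2].max().round(4))
p,d=capture('top');cv2.imwrite('pics/t7.png',cv2.resize(p[120:240,60:210,::-1],None,fx=5,fy=5))
R=down(240)
rows([(1,(.590,.225,.25),R),(1,(.590,.225,.176),R)])
```

```text
t 7.05 p [ 0.5616 -0.0459  0.2496] F [ 0.4  0.7 -0.6] g 0.006 xaz -154.7 down [-0.006  0.    -1.   ]
0.49 2 0.0913 0.092 0.0927
0.5 37 0.0864 0.0934 0.0966
0.51 35 0.0875 0.0928 0.0965
0.52 39 0.0886 0.0934 0.0958
0.53 25 0.0883 0.0927 0.0957
0.54 48 0.0875 0.0917 0.1037
0.55 39 0.0887 0.0928 0.1055
0.56 38 0.0857 0.0932 0.0951
0.57 46 0.0864 0.0928 0.0962
0.58 56 0.0858 0.0911 0.0947
0.59 42 0.0858 0.0882 0.0898
0.6 41 0.086 0.0878 0.0906
0.61 42 0.0855 0.0882 0.0912
step 269mm 34.5deg -> 5.4 rows:  1 -0.141 -0.000 -0.230 0.005 -0.602 0.004
step 74mm 0.0deg -> 1.5 rows:  1 -0.141 0.074 -0.229 0.005 -0.602 0.004
```

View pics/s7.png

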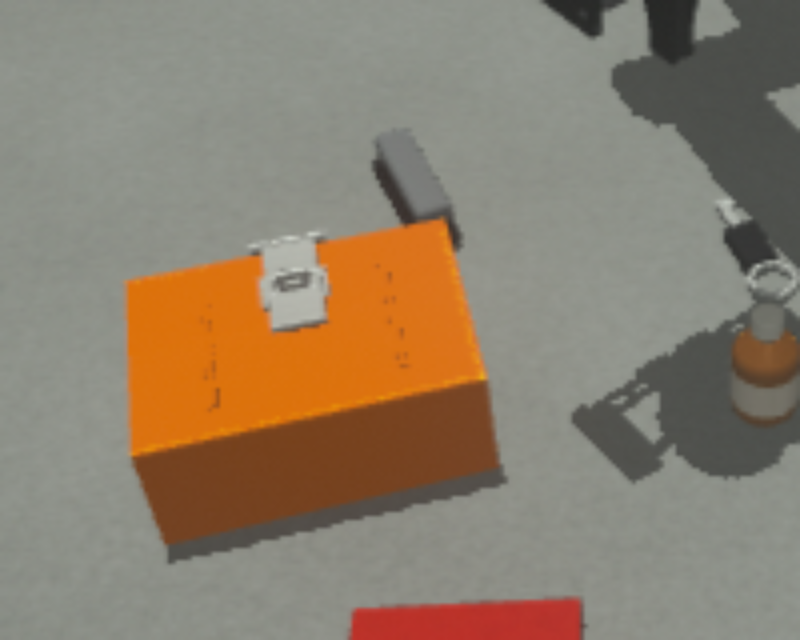

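Request:
move_arm:
  increments: "1 -0.025 0 -0.04 0 -0.12 0;1 -0.05 0 -0.08 0 -0.25 0;1 -0.075 0 -0.12 0 -0.38 0;1 -0.1 0 -0.16 0 -0.5 0;1 -0.125 0 -0.20 0 -0.602 0;1 -0.141 0 -0.230 0 -0.602 0;1 -0.141 0 -0.230 0 -0.602 0"

```text
time_s: 7.85
tcp_pos: [0.5926, 0.2238, 0.248]
ee_rot: [[-0.504, -0.008, 0.864], [-0.864, -0.0, -0.504], [0.004, -1.0, -0.006]]
wrist_force: [0.9, -0.9, -0.0]
gripper_width: 0.008
```

Run:
```python
from h import *
st()
p,d=capture('wrist');cv2.imwrite('pics/w8.png',p[:,:,::-1])
p,d=capture('scene');cv2.imwrite('pics/s8.png',cv2.resize(p[90:250,280:480,::-1],None,fx=4,fy=4))
```

```text
t 7.85 p [0.5926 0.2238 0.248 ] F [ 0.9 -0.9 -0. ] g 0.008 xaz -120.3 down [-0.008 -0.    -1.   ]
```

View pics/s8.png

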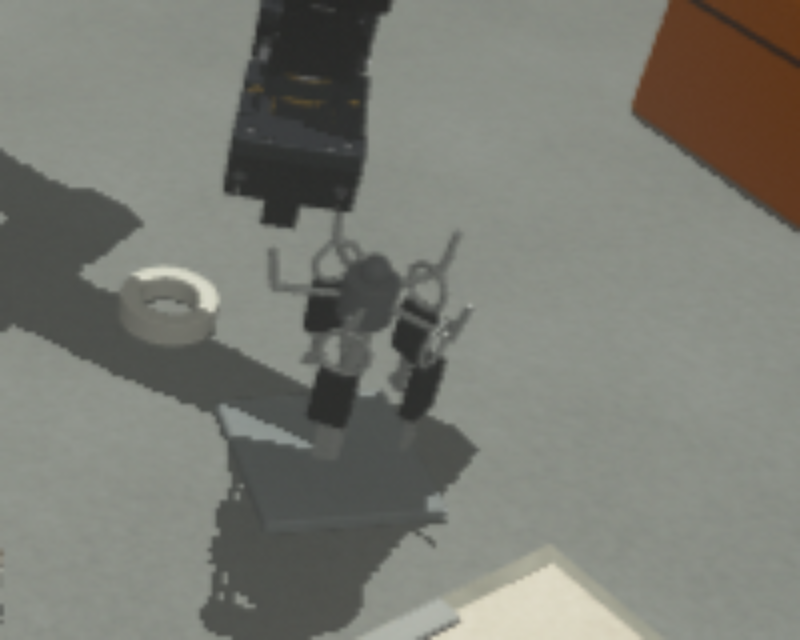

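View pics/w8.png

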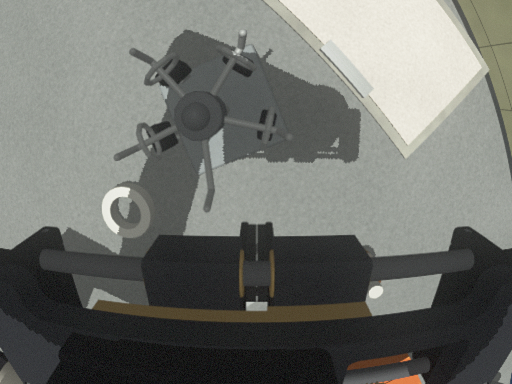

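Run:
```python
from h import *
np.set_printoptions(precision=4,suppress=True)
c=camera_params('wrist');p,d=capture('wrist');W=cloud('wrist',d,c)
for u,v in [(197,110),(208,205),(208,180),(206,150),(135,52),(118,157),(242,36),(288,136),(125,188)]: print(u,v,W[v,u])
m=(W[...,2]>.18)&(np.hypot(W[...,0]-.587,W[...,1]-.303)<.025);print(W[m].mean(0),m.sum(),W[m].max(0),W[m].min(0))
m=(W[...,2]>.155)&(W[...,2]<.2)&(np.hypot(W[...,0]-.587,W[...,1]-.303)<.08)&(np.hypot(W[...,0]-.587,W[...,1]-.303)>.03)&(d<.4)
v,u=np.nonzero(m);k=(abs(u-208)<12)&(v>130)&(v<215);P=W[v[k],u[k]];Q=P-[.587,.303,0]
print(k.sum(),np.degrees(np.arctan2(Q[:,1],Q[:,0])).round(1)[::6],np.hypot(Q[:,0],Q[:,1]).round(3)[::6])
R=down(240)
rows([(1,(.588,.227,.176),R)]+[(1,(.587+.069*np.cos(a),.303+.069*np.sin(a),.176),down(240-(b+117)*-1 if False else 240+(b+106))) for b in [-92,-100,-108,-116,-124,-132,-140,-148,-156,-164,-172] for a in [np.radians(b)]])
```

```text
197 110 [0.5927 0.3075 0.1967]
208 205 [ 0.4938  0.1987 -0.0005]
208 180 [0.5631 0.2548 0.1666]
206 150 [0.5756 0.2776 0.1665]
135 52 [0.5738 0.3744 0.1907]
118 157 [ 0.4131  0.3332 -0.    ]
242 36 [0.6485 0.3397 0.1841]
288 136 [ 0.6449  0.2281 -0.0005]
125 188 [0.4073 0.2879 0.023 ]
[0.5891 0.3077 0.1862] 1786 [0.6068 0.3274 0.1997] [0.5686 0.2885 0.18  ]
379 [-112.  -112.4 -113.6 -115.  -116.7 -118.3 -118.3 -118.6 -118.7 -119.
 -117.6 -119.  -119.1 -119.3 -119.1 -119.2 -119.1 -119.3 -113.4 -114.
 -115.5 -116.2 -117.6 -118.6 -120.3 -113.7 -114.8 -115.9 -116.9 -118.2
 -119.3 -114.  -114.7 -115.6 -115.7 -116.6 -117.7 -118.6 -118.  -113.6
 -113.9 -115.  -116.3 -117.  -118.8 -113.8 -115.1 -116.1 -117.6 -113.7
 -114.6 -115.5 -117.5 -113.7 -114.4 -115.4 -116.7 -117.3 -113.7 -113.8
 -114.9 -115.2 -115.2 -115.2] [0.03  0.031 0.031 0.032 0.033 0.034 0.034 0.035 0.036 0.037 0.038 0.039
 0.04  0.041 0.041 0.042 0.043 0.044 0.045 0.045 0.046 0.046 0.047 0.048
 0.05  0.049 0.05  0.051 0.052 0.053 0.054 0.054 0.055 0.055 0.056 0.057
 0.058 0.059 0.059 0.06  0.06  0.06  0.06  0.06  0.061 0.061 0.
[... 263 characters left out ...]
8.0deg -> 0.9 rows:  1 -0.005 0.073 -0.022 0.006 -0.113 0.004
step 10mm 8.0deg -> 0.9 rows:  1 -0.002 0.073 -0.032 0.006 0.026 0.005
step 10mm 8.0deg -> 0.9 rows:  1 -0.001 0.073 -0.041 0.006 0.166 0.005
step 10mm 8.0deg -> 0.9 rows:  1 -0.001 0.073 -0.051 0.005 0.305 0.005
step 10mm 8.0deg -> 0.9 rows:  1 -0.002 0.073 -0.060 0.005 0.445 0.006
step 10mm 8.0deg -> 0.9 rows:  1 -0.004 0.073 -0.070 0.005 0.585 0.006
step 10mm 8.0deg -> 0.9 rows:  1 -0.008 0.073 -0.078 0.004 0.724 0.007
step 10mm 8.0deg -> 0.9 rows:  1 -0.013 0.073 -0.087 0.004 0.864 0.007
step 10mm 8.0deg -> 0.9 rows:  1 -0.019 0.073 -0.094 0.003 1.004 0.007
step 10mm 8.0deg -> 0.9 rows:  1 -0.027 0.073 -0.101 0.003 1.143 0.008
```

Request:
move_arm:
  increments: "1 -0.004 0.04 -0.005 0 0 0;1 -0.005 0.073 -0.007 0 0 0;1 -0.005 0.073 -0.015 0 0 0;1 -0.005 0.073 -0.022 0 0 0;1 -0.003 0.073 -0.032 0 0.03 0;1 -0.001 0.073 -0.041 0 0.16 0;1 -0.001 0.073 -0.051 0 0.3 0;1 -0.002 0.073 -0.060 0 0.44 0"

```text
time_s: 8.8
tcp_pos: [0.5418, 0.2526, 0.1802]
ee_rot: [[-0.829, -0.002, 0.559], [-0.559, 0.002, -0.829], [0.001, -1.0, -0.003]]
wrist_force: [-0.0, -1.0, -0.1]
gripper_width: 0.004
```

Run:
```python
from h import *
st()
p,d=capture('wrist');cv2.imwrite('pics/w9.png',p[:,:,::-1])
ax=np.array([.588,.305])
s=sense();b0=np.degrees(np.arctan2(*(s['tcp_pos'][:2]-ax)[::-1]));print('phi',b0,np.linalg.norm(s['tcp_pos'][:2]-ax))
rows([(1,(*(ax+.069*np.array([np.cos(a),np.sin(a)])),.176),down(b-14)) for b in 360+np.array([-140,-148,-156,-164,-172,-178]) for a in [np.radians(b)]])
```

```text
t 8.8 p [0.5418 0.2526 0.1802] F [-0.  -1.  -0.1] g 0.004 xaz -146.0 down [-0.002  0.002 -1.   ]
phi -132.26361956173324 0.06981243678919286
step 10mm 7.8deg -> 0.9 rows:  1 0.001 0.004 -0.009 0.004 0.137 0.001
step 10mm 8.0deg -> 0.9 rows:  1 0.001 0.004 -0.019 0.004 0.276 0.001
step 10mm 8.0deg -> 0.9 rows:  1 0.000 0.004 -0.029 0.004 0.416 0.002
step 10mm 8.0deg -> 0.9 rows:  1 -0.002 0.004 -0.038 0.003 0.555 0.002
step 10mm 8.0deg -> 0.9 rows:  1 -0.006 0.004 -0.047 0.003 0.695 0.002
step 7mm 6.0deg -> 0.7 rows:  1 -0.009 0.004 -0.053 0.003 0.800 0.002
```

View pics/w9.png

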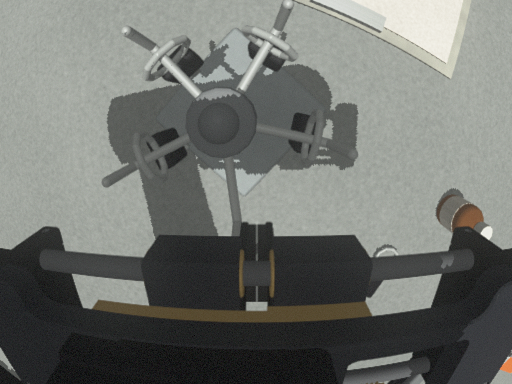

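Request:
move_arm:
  increments: "1 0.001 0.003 -0.009 0 0.137 0;1 0.001 0.003 -0.019 0 0.276 0;1 0 0.003 -0.029 0 0.416 0;1 -0.002 0.003 -0.038 0 0.555 0;1 -0.006 0.003 -0.047 0 0.695 0;1 -0.008 0.003 -0.051 0 0.76 0"

```text
time_s: 9.45
tcp_pos: [0.5197, 0.2998, 0.1767]
ee_rot: [[-0.987, -0.004, -0.161], [0.161, 0.002, -0.987], [0.004, -1.0, -0.001]]
wrist_force: [-0.3, -1.1, -0.4]
gripper_width: 0.004
```

Run:
```python
from h import *
np.set_printoptions(precision=4,suppress=True)
st()
c=camera_params('wrist');p,d=capture('wrist');cv2.imwrite('pics/w10.png',p[:,:,::-1]);W=cloud('wrist',d,c);np.save('pics/w10W.npy',W)
ax=np.array([.588,.305])
s=sense();b0=np.degrees(np.arctan2(*(s['tcp_pos'][:2]-ax)[::-1]));print('phi',b0,np.linalg.norm(s['tcp_pos'][:2]-ax))
p,d=capture('top');cv2.imwrite('pics/t10.png',cv2.resize(p[120:240,60:210,::-1],None,fx=5,fy=5))
```

```text
t 9.45 p [0.5197 0.2998 0.1767] F [-0.3 -1.1 -0.4] g 0.004 xaz 170.7 down [-0.004  0.002 -1.   ]
phi -175.98790608282673 0.0683567227626324
```

View pics/w10.png

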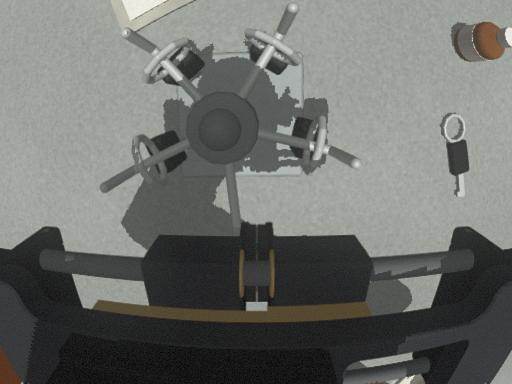

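Run:
```python
import numpy as np
np.set_printoptions(precision=4,suppress=True)
W=np.load('pics/w10W.npy')
for v in range(160,232,8):
    row=W[v,222:246];k=(row[:,2]>.155)&(row[:,2]<.2);print(v,k.sum(),row[k].mean(0) if k.any() else '')
for sl in [(slice(105,145),slice(200,245))]:
    P=W[sl].reshape(-1,3);print(P[P[:,2]>.19].mean(0))
a=W[300//3:190,150:330].reshape(-1,3);a=a[(a[:,2]>.175)&(a[:,2]<.184)&(np.hypot(a[:,0]-.588,a[:,1]-.305)<.026)];print('hub',a.min(0),a.max(0),len(a))
for (u,v) in [(127,34),(292,9),(356,163),(105,187)]: print('tips',W[v-2:v+3,u-2:u+3].reshape(-1,3)[W[v-2:v+3,u-2:u+3].reshape(-1,3)[:,2]>.15].mean(0))
```

```text
160 17 [0.5698 0.3064 0.181 ]
168 10 [0.5624 0.3095 0.1664]
176 10 [0.5576 0.3098 0.1666]
184 10 [0.5528 0.31   0.1672]
192 10 [0.5477 0.3103 0.1671]
200 10 [0.5424 0.3108 0.1664]
208 10 [0.5372 0.3111 0.1666]
216 10 [0.5319 0.3114 0.1667]
224 14 [0.5283 0.31   0.1715]
[0.5888 0.3072 0.1955]
hub [0.5676 0.2885 0.1754] [0.6046 0.3278 0.1835] 2428
tips [0.6459 0.345  0.1964]
tips [0.6409 0.2636 0.1967]
tips [0.5618 0.2429 0.1973]
tips [0.5703 0.3754 0.1966]
```

Run:
```python
from h import *
R=down(187.3)
st()
rows([(1,(.516,.275,.177),down(170.7)),(1,(.51,.24,.23),R),(-1,(.5017,.0285,.14),R)])
```

```text
t 9.55 p [0.5198 0.2999 0.1764] F [-1.   0.3 -0.5] g 0.009 xaz 171.0 down [-0.004  0.002 -1.   ]
step 25mm 0.3deg -> 0.5 rows:  1 -0.000 -0.001 0.025 0.002 0.004 0.004
step 64mm 16.6deg -> 1.9 rows:  1 0.000 -0.054 0.061 0.002 -0.285 0.004
step 230mm 0.0deg -> 4.6 rows:  -1 -0.025 0.036 0.271 0.002 -0.285 0.004
```

Request:
move_arm:
  increments: "1 0 0 0.025 0 0 0;1 0 -0.025 0.045 0 -0.12 0;1 0 -0.054 0.065 0 -0.25 0;-1 -0.005 -0.04 0.11 0 -0.285 0;-1 -0.01 -0.02 0.16 0 -0.285 0;-1 -0.017 0 0.205 0 -0.285 0;-1 -0.025 0.03 0.25 0 -0.285 0;-1 -0.025 0.036 0.271 0 -0.285 0"

```text
time_s: 10.35
tcp_pos: [0.499, 0.0246, 0.1376]
ee_rot: [[-0.992, -0.008, 0.125], [-0.125, -0.0, -0.992], [0.008, -1.0, -0.001]]
wrist_force: [-0.1, -0.6, -0.2]
gripper_width: 0.371
```

Request:
move_arm:
  increments: "-1 0 0 0 0 0 0"

```text
time_s: 10.45
tcp_pos: [0.4985, 0.024, 0.1377]
ee_rot: [[-0.992, -0.009, 0.122], [-0.122, -0.001, -0.993], [0.009, -1.0, -0.0]]
wrist_force: [-0.7, 0.3, -0.3]
gripper_width: 0.467
```

Run:
```python
from h import *
np.set_printoptions(precision=4,suppress=True)
st()
c=camera_params('wrist');p,d=capture('wrist');cv2.imwrite('pics/w11.png',p[:,:,::-1]);W=cloud('wrist',d,c);np.save('pics/w11W.npy',W)
p,d=capture('top');cv2.imwrite('pics/t11.png',cv2.resize(p[100:260,80:280,::-1],None,fx=4,fy=4));np.save('pics/t11W.npy',cloud('top',d))
```

```text
t 10.45 p [0.4985 0.024  0.1377] F [-0.7  0.3 -0.3] g 0.467 xaz -173.0 down [-0.009 -0.001 -1.   ]
```

View pics/w11.png

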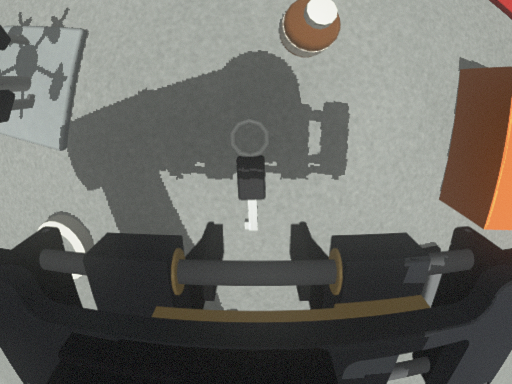

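View pics/t11.png

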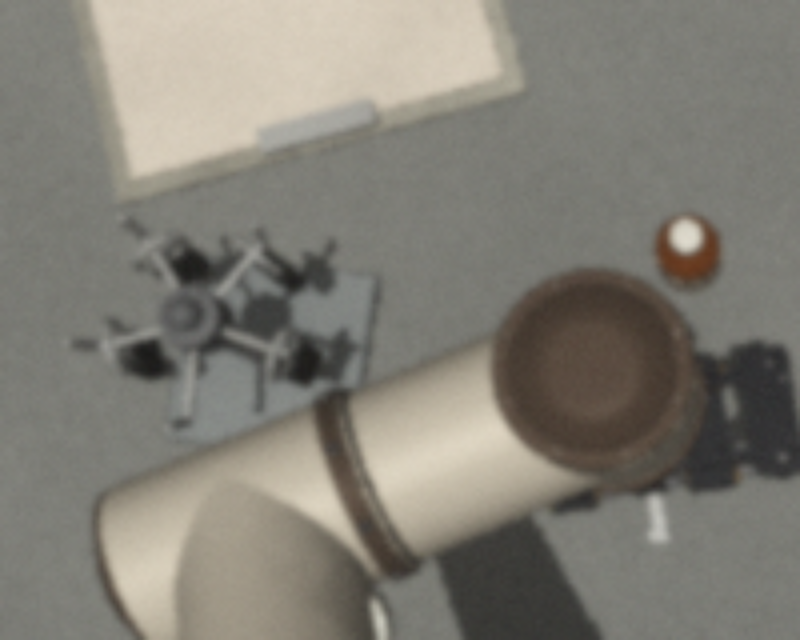

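Run:
```python
from h import *
np.set_printoptions(precision=4,suppress=True)
W=np.load('pics/w11W.npy')
S=W[140:235,225:275].reshape(-1,3);S=S[np.isfinite(S[:,0])]
B=S[(S[:,2]>.0105)&(S[:,2]<.02)];print('block top',len(B),B.mean(0),B.min(0),B.max(0))
rect=cv2.minAreaRect((B[:,:2]*1000).astype(np.float32));print(rect)
L=W[115:162,225:275].reshape(-1,3);L=L[(L[:,2]>.004)&(L[:,2]<.0105)];L=L[L[:,0]>.53]
A=np.c_[2*L[:,:2],np.ones(len(L))];s=np.linalg.lstsq(A,(L[:,:2]**2).sum(1),rcond=None)[0];print('loop',len(L),s[:2],np.sqrt(s[2]+s[0]**2+s[1]**2),L.min(0),L.max(0))
T=W[200:235,240:262].reshape(-1,3);T=T[(T[:,2]>.003)&(T[:,2]<.012)];print('blade',len(T),T.mean(0),T.min(0))
```

```text
block top 1182 [0.5015 0.0308 0.0133] [0.4775 0.0142 0.0105] [0.5278 0.0475 0.0156]
((503.9613342285156, 31.20415496826172), (52.26532745361328, 27.849342346191406), 9.355128288269043)
loop 392 [0.5406 0.0371] 0.016961608520457135 [0.5301 0.0179 0.006 ] [0.5594 0.0564 0.0102]
blade 295 [0.4599 0.0249 0.0083] [0.4441 0.0175 0.004 ]
```

Run:
```python
from h import *
st()
rows([(-1,(.501,.031,.06),down(188.3)),(-1,(.501,.031,.02),down(188.3))])
```

```text
t 10.55 p [0.5009 0.0268 0.1395] F [-0.7  0.1  0.5] g 0.563 xaz -172.8 down [-0.004  0.    -1.   ]
step 80mm 1.2deg -> 1.6 rows:  -1 -0.001 0.079 -0.004 0.001 -0.020 0.004
step 40mm 0.0deg -> 0.8 rows:  -1 -0.001 0.119 -0.004 0.001 -0.020 0.004
```

Request:
move_arm:
  increments: "-1 0 0.04 -0.003 0 -0.02 0;-1 0 0.08 -0.003 0 -0.02 0;-1 0 0.11 -0.003 0 -0.02 0;-1 0 0.12 -0.003 0 -0.02 0;-1 0 0.12 -0.003 0 -0.02 0;-1 0 0.12 -0.003 0 -0.02 0"

```text
time_s: 11.15
tcp_pos: [0.5005, 0.0314, 0.0198]
ee_rot: [[-0.989, -0.004, 0.146], [-0.146, 0.001, -0.989], [0.003, -1.0, -0.001]]
wrist_force: [0.9, -0.2, 0.3]
gripper_width: 0.993
```

Run:
```python
from h import *
st()
rows([(-1,(.501,.031,.003),down(188.3))])
```

```text
t 11.15 p [0.5005 0.0314 0.0198] F [ 0.9 -0.2  0.3] g 0.993 xaz -171.6 down [-0.004  0.001 -1.   ]
step 17mm 0.2deg -> 0.3 rows:  -1 -0.000 0.017 0.000 0.001 0.001 0.003
```

Request:
move_arm:
  increments: "-1 0 0.010 0 0 0 0;-1 0 0.017 0 0 0 0;-1 0 0.017 0 0 0 0;1 0 0.017 0 0 0 0;1 0 0.017 0 0 0 0;1 0 0.017 0 0 0 0;1 0 0.017 0 0 0 0;1 0 0.017 0 0 0 0"

```text
time_s: 11.95
tcp_pos: [0.4987, 0.0304, 0.0013]
ee_rot: [[-0.99, -0.007, 0.144], [-0.144, -0.0, -0.99], [0.007, -1.0, -0.001]]
wrist_force: [-0.3, 0.0, -0.1]
gripper_width: 0.63
```

Request:
move_arm:
  increments: "1 0 0 0 0 0 0;1 0 0 0 0 0 0;1 0 0 0 0 0 0;1 0 0 0 0 0 0"

```text
time_s: 12.35
tcp_pos: [0.4986, 0.0304, 0.0012]
ee_rot: [[-0.99, -0.007, 0.144], [-0.144, -0.0, -0.99], [0.007, -1.0, -0.001]]
wrist_force: [0.2, -0.4, -0.4]
gripper_width: 0.318
```

Run:
```python
from h import *
st()
p,d=capture('wrist');cv2.imwrite('pics/w12.png',p[:,:,::-1])
```

```text
t 12.35 p [0.4986 0.0304 0.0012] F [ 0.2 -0.4 -0.4] g 0.318 xaz -171.7 down [-0.007 -0.    -1.   ]
```

View pics/w12.png

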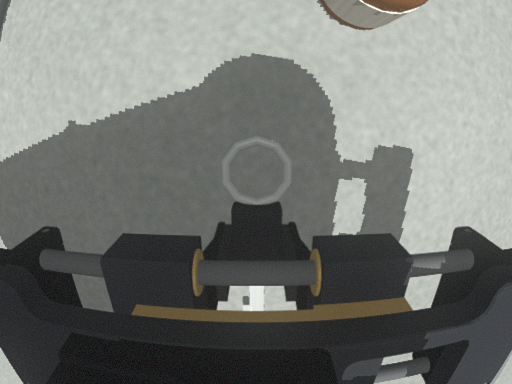

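```bash
cat >> h.py <<'E'
AX=np.array([.588,.308]);HA=176.4
LT=np.array([-.0425,-.0058,-.0006])
def loop_tcp(s,z,T,side=0.,LT=None,HA=HA,AX=AX):
    LT=globals()['LT'] if LT is None else LT
    a=np.radians(HA);o=np.array([np.cos(a),np.sin(a)]);l=np.array([-np.sin(a),np.cos(a)])
    C=np.r_[AX+s*o+side*l,z];R=down(HA,T);return C-R@LT,R
E
python3 - <<'E'
from h import *
st()
P,R=loop_tcp(.067,.238,45)
print(P)
rows([(1,(.4986,.0304,.10),down(188.3)),(1,(.49,.10,.20),down(182,25)),(1,P,R)])
E
```

```text
t 12.4 p [0.4986 0.0304 0.0012] F [ 0.1  0.7 -0.6] g 0.322 xaz -171.7 down [-0.007 -0.    -1.   ]
[0.49519492 0.31323761 0.20384674]
step 99mm 0.4deg -> 2.0 rows:  1 0.001 -0.099 -0.000 0.001 -0.001 0.007
step 122mm 25.8deg -> 3.0 rows:  1 -0.000 -0.199 -0.070 0.024 0.107 0.443
step 213mm 20.8deg -> 4.3 rows:  1 -0.036 -0.203 -0.281 0.081 0.196 0.790
```

Request:
move_arm:
  increments: "1 0 -0.03 0 0 0 0;1 0 -0.07 0 0 0 0;1 0 -0.11 -0.01 0 0 0;1 0 -0.15 -0.03 0.005 0.03 0.13;1 0 -0.18 -0.05 0.012 0.07 0.27;1 0 -0.199 -0.07 0.024 0.107 0.41;1 0 -0.199 -0.07 0.024 0.107 0.443;1 0 -0.199 -0.07 0.024 0.107 0.443"

```text
time_s: 13.2
tcp_pos: [0.4859, 0.0981, 0.1986]
ee_rot: [[-0.906, 0.421, 0.038], [-0.036, 0.014, -0.999], [-0.421, -0.907, 0.003]]
wrist_force: [-0.7, -0.7, -1.9]
gripper_width: 0.316
```

Run:
```python
from h import *
np.set_printoptions(precision=4,suppress=True)
st()
P,R=loop_tcp(.067,.238,45)
rows([(1,P,R)])
c=camera_params('wrist');s=sense();p,d=capture('wrist');cv2.imwrite('pics/w13.png',p[:,:,::-1]);W=cloud('wrist',d,c)
V=(W-s['tcp_pos'])@s['ee_rot']  # tool frame
L=V[130:205,205:310].reshape(-1,3);L=L[(np.abs(L[:,1]+.0058)<.008)&(L[:,0]<-.024)&(L[:,0]>-.075)&(abs(L[:,2])<.03)]
A=np.c_[2*L[:,[0,2]],np.ones(len(L))];q=np.linalg.lstsq(A,(L[:,[0,2]]**2).sum(1),rcond=None)[0];print('loop tool xz',len(L),q[:2],np.sqrt(q[2]+q[0]**2+q[1]**2),'y',np.median(L[:,1]),L.min(0),L.max(0))
```

```text
t 13.2 p [0.4859 0.0981 0.1986] F [-0.7 -0.7 -1.9] g 0.316 xaz -177.7 down [ 0.421  0.014 -0.907]
step 215mm 20.9deg -> 4.3 rows:  1 -0.018 0.002 -0.215 0.056 0.085 0.351
loop tool xz 1839 [-0.0423 -0.0006] 0.017013155415128236 y -0.007796514561097034 [-0.062  -0.0102 -0.0199] [-0.024  -0.0036  0.0185]
```

View pics/w13.png

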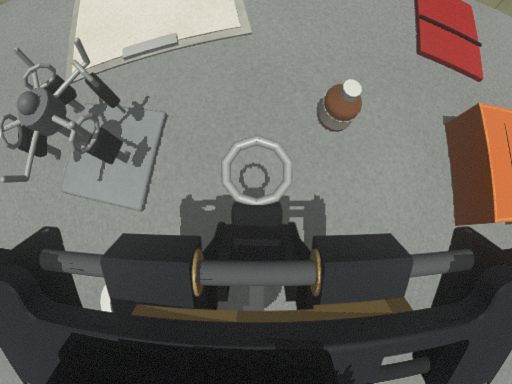

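Request:
move_arm:
  increments: "1 -0.004 0 -0.04 0.01 0.015 0.08;1 -0.008 0 -0.08 0.02 0.03 0.15;1 -0.011 0.001 -0.12 0.03 0.05 0.22;1 -0.014 0.002 -0.16 0.045 0.07 0.30;1 -0.018 0.002 -0.19 0.056 0.085 0.351;1 -0.018 0.002 -0.205 0.056 0.085 0.351;1 -0.018 0.002 -0.215 0.056 0.085 0.351;1 -0.018 0.002 -0.215 0.056 0.085 0.351"

```text
time_s: 14.05
tcp_pos: [0.5041, 0.3006, 0.2078]
ee_rot: [[-0.702, 0.708, -0.072], [0.052, -0.05, -0.997], [-0.71, -0.704, -0.002]]
wrist_force: [3.2, -0.9, 1.2]
gripper_width: 0.319
```

Run:
```python
from h import *
np.set_printoptions(precision=4,suppress=True)
st()
P,R=loop_tcp(.067,.238,45)
rows([(1,P,R)])
c=camera_params('wrist');s=sense();p,d=capture('wrist');cv2.imwrite('pics/w14.png',p[:,:,::-1]);W=cloud('wrist',d,c);np.save('pics/w14W.npy',W)
print('loop now',s['tcp_pos']+s['ee_rot']@LT)
# expected projections of hook pts
a=np.radians(HA);o=np.array([np.cos(a),np.sin(a)])
for n,q in (('bend',np.r_[AX+.065*o,.165]),('tip',np.r_[AX+.071*o,.195]),('hub',np.r_[AX+.02*o,.165])): print(n,q,proj('wrist',q,c))
p,d=capture('scene');cv2.imwrite('pics/s14.png',cv2.resize(p[90:250,280:480,::-1],None,fx=4,fy=4))
p,d=capture('top');cv2.imwrite('pics/t14.png',cv2.resize(p[120:240,60:210,::-1],None,fx=5,fy=5))
```

```text
t 14.05 p [0.5041 0.3006 0.2078] F [ 3.2 -0.9  1.2] g 0.319 xaz 175.7 down [ 0.708 -0.05  -0.704]
step 16mm 0.6deg -> 0.3 rows:  1 0.010 -0.004 -0.012 -0.006 -0.008 -0.004
loop now [0.5298 0.2993 0.2421]
bend [0.5231 0.3121 0.165 ] (np.float64(240.62893751212985), np.float64(233.26842058155495))
tip [0.5171 0.3125 0.195 ] (np.float64(238.19727923833565), np.float64(226.19082454571472))
hub [0.568  0.3093 0.165 ] (np.float64(241.44344583894565), np.float64(181.95341469845243))
```

View pics/w14.png

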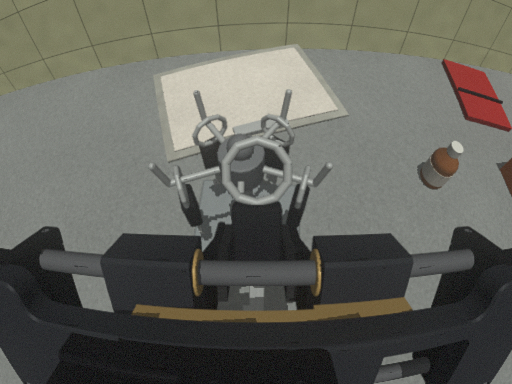

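View pics/s14.png

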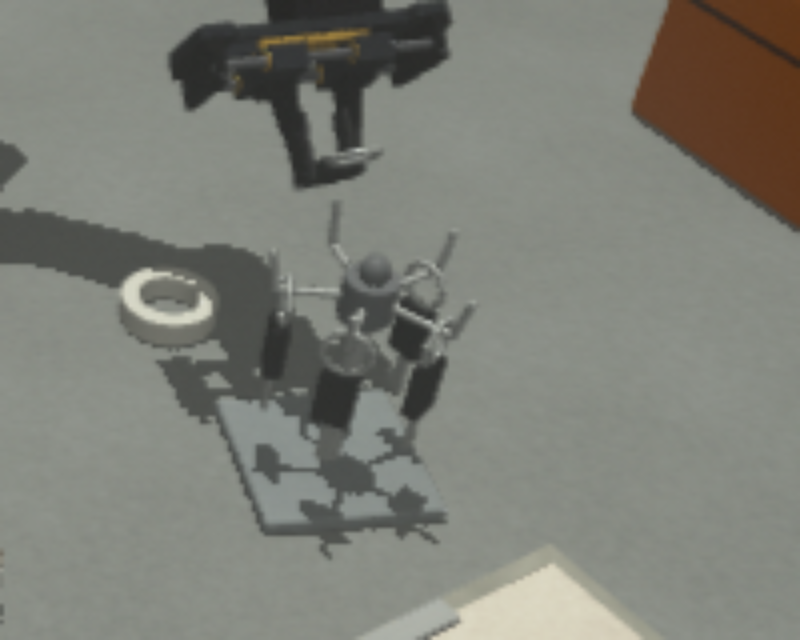

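Request:
move_arm:
  increments: "1 0 0 0 0 0 0;1 0 0 0 0 0 0;1 0 0 0 0 0 0"

```text
time_s: 14.5
tcp_pos: [0.5024, 0.3, 0.2079]
ee_rot: [[-0.703, 0.707, -0.069], [0.051, -0.047, -0.998], [-0.709, -0.705, -0.003]]
wrist_force: [0.7, 0.0, -0.3]
gripper_width: 0.316
```

Run:
```python
from h import *
np.set_printoptions(precision=4,suppress=True)
st()
P,R=loop_tcp(.067,.238,45)
rows([(1,P,R)])
s=sense();print('loop now',s['tcp_pos']+s['ee_rot']@LT)
p,d=capture('scene');W=cloud('scene',d);cv2.imwrite('pics/s15.png',cv2.resize(p[110:190,320:420,::-1],None,fx=7,fy=7,interpolation=cv2.INTER_CUBIC))
a=np.radians(HA);o=np.array([np.cos(a),np.sin(a)])
for n,q in (('bend',np.r_[AX+.065*o,.165]),('tip',np.r_[AX+.071*o,.195]),('hub',np.r_[AX,.199]),('loop',s['tcp_pos']+s['ee_rot']@LT)): u=proj('scene',q);print(n,u,((u[0]-320)*7+3.5,(u[1]-110)*7+3.5))
```

```text
t 14.5 p [0.5024 0.3    0.2079] F [ 0.7  0.  -0.3] g 0.316 xaz 175.8 down [ 0.707 -0.047 -0.705]
step 16mm 0.4deg -> 0.3 rows:  1 0.009 -0.003 -0.013 -0.002 -0.007 -0.003
loop now [0.5282 0.2987 0.2421]
bend (np.float64(362.74637546723346), np.float64(149.6126245887225)) (np.float64(302.72462827063424), np.float64(280.7883721210575))
tip (np.float64(363.8821134629792), np.float64(139.96374429896622)) (np.float64(310.67479424085434), np.float64(213.24621009276353))
hub (np.float64(374.614975689528), np.float64(153.0073438834245)) (np.float64(385.80482982669616), np.float64(304.5514071839716))
loop (np.float64(364.4926887752581), np.float64(128.72725599388497)) (np.float64(314.9488214268067), np.float64(134.59079195719477))
```

View pics/s15.png

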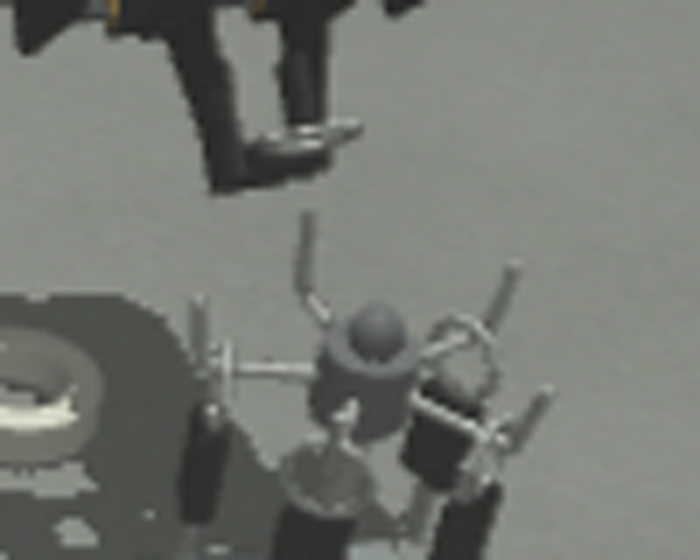

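Request:
move_arm:
  increments: "1 0.009 -0.003 -0.007 0 -0.006 0;1 0.009 -0.003 -0.013 0 -0.006 0;1 0.009 -0.003 -0.013 0 -0.006 0;1 0.009 -0.003 -0.013 0 -0.006 0"

```text
time_s: 14.95
tcp_pos: [0.4942, 0.3152, 0.2036]
ee_rot: [[-0.704, 0.707, -0.062], [0.043, -0.045, -0.998], [-0.709, -0.705, 0.001]]
wrist_force: [-1.1, -0.4, 0.0]
gripper_width: 0.318
```

Run:
```python
from h import *
np.set_printoptions(precision=4,suppress=True)
st()
s=sense();print('loop now',s['tcp_pos']+s['ee_rot']@LT)
rows([(1,*loop_tcp(.067,z,45)) for z in (.238,.22,.20,.185,.17,.163)])
p,d=capture('scene');cv2.imwrite('pics/s16.png',cv2.resize(p[110:190,320:420,::-1],None,fx=7,fy=7,interpolation=cv2.INTER_CUBIC))
p,d=capture('wrist');cv2.imwrite('pics/w16.png',cv2.resize(p[90:290,150:350,::-1],None,fx=3,fy=3,interpolation=cv2.INTER_CUBIC))
```

```text
t 14.95 p [0.4942 0.3152 0.2036] F [-1.1 -0.4  0. ] g 0.318 xaz 176.5 down [ 0.707 -0.045 -0.705]
loop now [0.52   0.3142 0.2378]
step 2mm 0.2deg -> 0.0 rows:  1 -0.001 0.001 0.002 -0.000 0.001 -0.003
step 18mm 0.0deg -> 0.4 rows:  1 0.012 0.013 0.002 -0.000 0.001 -0.003
step 20mm 0.0deg -> 0.4 rows:  1 0.026 0.027 0.002 -0.000 0.001 -0.003
step 15mm 0.0deg -> 0.3 rows:  1 0.037 0.038 0.002 -0.000 0.001 -0.003
step 15mm 0.0deg -> 0.3 rows:  1 0.047 0.049 0.002 -0.000 0.001 -0.003
step 7mm 0.0deg -> 0.1 rows:  1 0.052 0.054 0.002 -0.000 0.001 -0.003
```

View pics/s16.png

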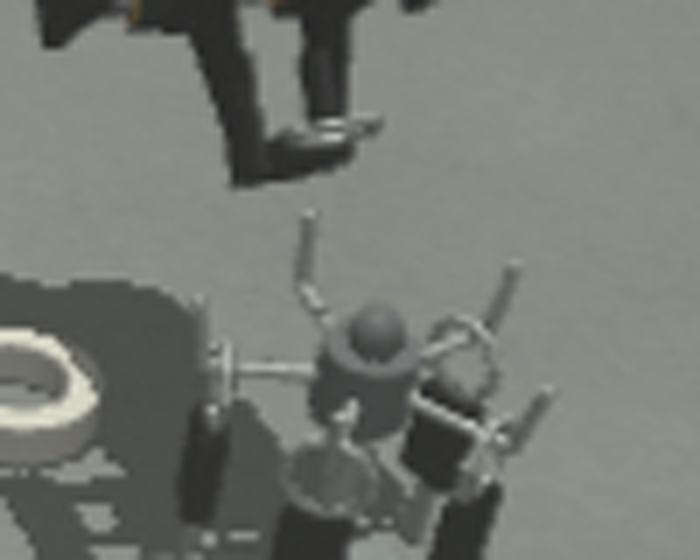

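View pics/w16.png

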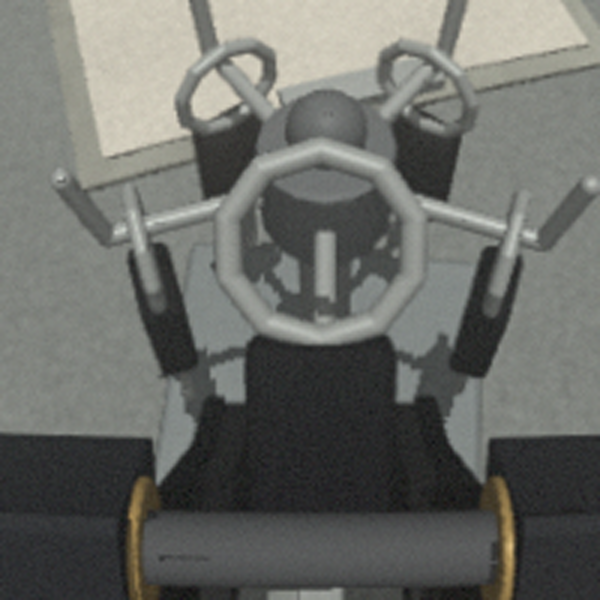

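Request:
move_arm:
  increments: "1 0.006 0.006 0.001 0 0 0;1 0.012 0.013 0.002 0 0 0;1 0.019 0.020 0.002 0 0 0;1 0.026 0.027 0.002 0 0 0;1 0.032 0.032 0.002 0 0 0;1 0.032 0.032 0.002 0 0 0"

```text
time_s: 15.65
tcp_pos: [0.4937, 0.3127, 0.157]
ee_rot: [[-0.705, 0.706, -0.062], [0.042, -0.046, -0.998], [-0.708, -0.707, 0.003]]
wrist_force: [0.5, -0.9, 0.2]
gripper_width: 0.319
```

Run:
```python
from h import *
np.set_printoptions(precision=4,suppress=True)
st()
s=sense();print('loop now',s['tcp_pos']+s['ee_rot']@LT)
rows([(1,*loop_tcp(.067,z,45)) for z in (.185,.17,.163,.157)])
p,d=capture('scene');cv2.imwrite('pics/s17.png',cv2.resize(p[110:190,320:420,::-1],None,fx=7,fy=7,interpolation=cv2.INTER_CUBIC))
p,d=capture('wrist');cv2.imwrite('pics/w17.png',cv2.resize(p[90:290,150:350,::-1],None,fx=3,fy=3,interpolation=cv2.INTER_CUBIC))
```

```text
t 15.65 p [0.4937 0.3127 0.157 ] F [ 0.5 -0.9  0.2] g 0.319 xaz 176.6 down [ 0.706 -0.046 -0.707]
loop now [0.5196 0.3117 0.1912]
step 6mm 0.2deg -> 0.1 rows:  1 0.003 0.005 -0.001 -0.001 0.002 -0.001
step 15mm 0.0deg -> 0.3 rows:  1 0.014 0.016 -0.001 -0.001 0.002 -0.001
step 7mm 0.0deg -> 0.1 rows:  1 0.019 0.021 -0.001 -0.001 0.002 -0.001
step 6mm 0.0deg -> 0.1 rows:  1 0.023 0.025 -0.001 -0.001 0.002 -0.001
```

View pics/s17.png

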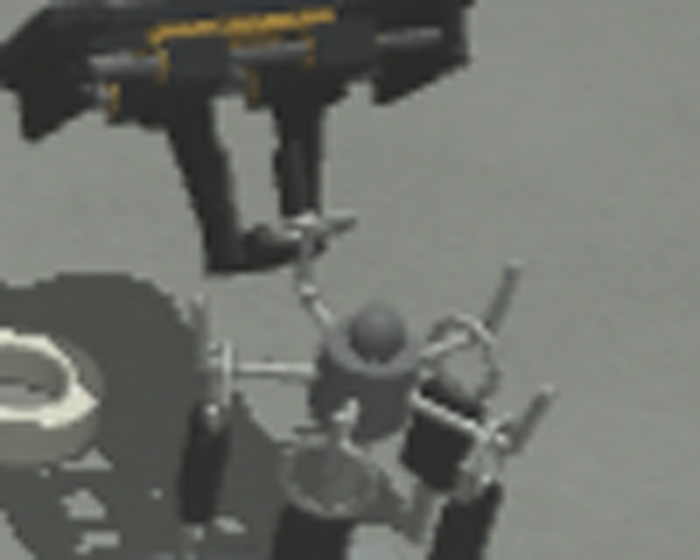

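View pics/w17.png

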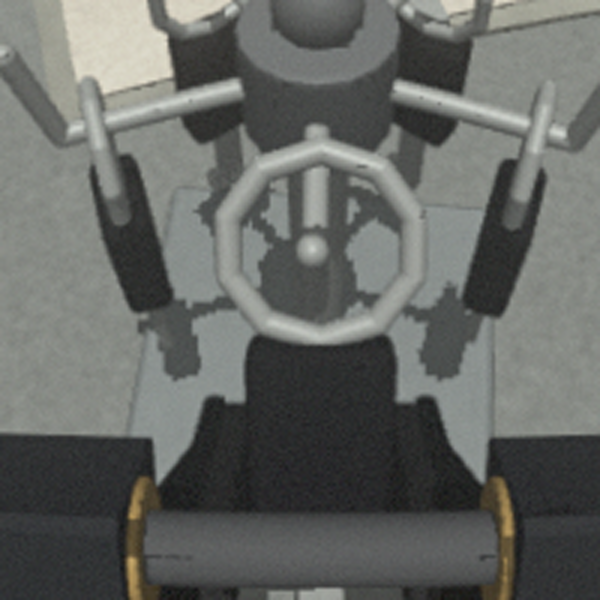

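Request:
move_arm:
  increments: "1 0.004 0.005 -0.001 0 0 0;1 0.009 0.010 -0.001 0 0 0;1 0.014 0.015 -0.001 0 0 0;1 0.018 0.020 -0.001 0 0 0;1 0.018 0.020 -0.001 0 0 0"

```text
time_s: 16.25
tcp_pos: [0.4948, 0.3158, 0.1329]
ee_rot: [[-0.706, 0.706, -0.064], [0.043, -0.048, -0.998], [-0.707, -0.707, 0.004]]
wrist_force: [0.3, -0.9, -0.7]
gripper_width: 0.316
```

Run:
```python
from h import *
np.set_printoptions(precision=4,suppress=True)
st()
s=sense();print('loop now',s['tcp_pos']+s['ee_rot']@LT)
rows([(1,*loop_tcp(.067,z,45)) for z in (.163,.157)])
p,d=capture('scene');cv2.imwrite('pics/s18.png',cv2.resize(p[110:190,320:420,::-1],None,fx=7,fy=7,interpolation=cv2.INTER_CUBIC))
p,d=capture('wrist');cv2.imwrite('pics/w18.png',cv2.resize(p[90:290,150:350,::-1],None,fx=3,fy=3,interpolation=cv2.INTER_CUBIC))
```

```text
t 16.25 p [0.4948 0.3158 0.1329] F [ 0.3 -0.9 -0.7] g 0.316 xaz 176.5 down [ 0.706 -0.048 -0.707]
loop now [0.5208 0.3149 0.167 ]
step 5mm 0.2deg -> 0.1 rows:  1 0.002 0.003 0.003 -0.003 0.002 -0.000
step 6mm 0.0deg -> 0.1 rows:  1 0.007 0.007 0.003 -0.003 0.002 -0.000
```

View pics/s18.png

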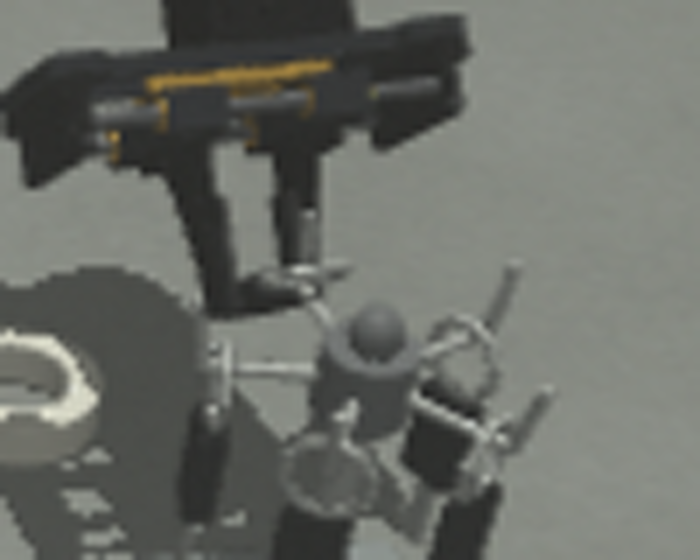

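View pics/w18.png

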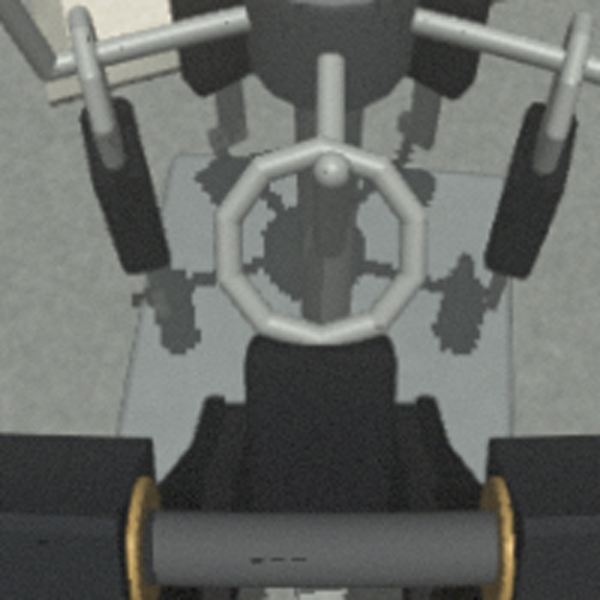

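Run:
```python
from h import *
rows([(1,*loop_tcp(.067,.159,45))]+[(1,*loop_tcp(.0546+.0175*np.cos(t),.1715-.0175*np.sin(t),T)) for T in (51,57,63,69,75) for t in [np.radians(T)]])
```

```text
step 9mm 0.2deg -> 0.2 rows:  1 0.006 0.006 0.003 -0.003 0.001 -0.001
step 6mm 6.0deg -> 0.7 rows:  1 0.005 0.013 0.003 -0.003 0.002 0.104
step 6mm 6.0deg -> 0.7 rows:  1 0.003 0.019 0.003 -0.003 0.002 0.208
step 6mm 6.0deg -> 0.7 rows:  1 0.001 0.025 0.003 -0.003 0.002 0.313
step 6mm 6.0deg -> 0.7 rows:  1 -0.002 0.030 0.003 -0.003 0.002 0.418
step 6mm 6.0deg -> 0.7 rows:  1 -0.005 0.036 0.003 -0.003 0.002 0.523
```

Request:
move_arm:
  increments: "1 0.003 0.003 0.002 0 0 0;1 0.006 0.006 0.002 0 0 0;1 0.005 0.013 0.002 0 0 0.1;1 0.003 0.019 0.002 0 0 0.208;1 0.001 0.025 0.002 0 0 0.313;1 0.001 0.025 0.002 0 0 0.313"

```text
time_s: 16.95
tcp_pos: [0.4929, 0.3423, 0.1386]
ee_rot: [[-0.454, 0.882, -0.129], [0.029, -0.13, -0.991], [-0.89, -0.454, 0.033]]
wrist_force: [7.5, -2.5, 4.9]
gripper_width: 0.314
```

Run:
```python
from h import *
np.set_printoptions(precision=4,suppress=True)
st()
s=sense();print('loop now',s['tcp_pos']+s['ee_rot']@LT, s['joints'].round(1))
rows([(1,*loop_tcp(.0546+.0175*np.cos(t),.1715-.0175*np.sin(t),T)) for T in (63,69,75,80) for t in [np.radians(T)]])
p,d=capture('scene');cv2.imwrite('pics/s19.png',cv2.resize(p[110:190,320:420,::-1],None,fx=7,fy=7,interpolation=cv2.INTER_CUBIC))
p,d=capture('wrist');cv2.imwrite('pics/w19.png',cv2.resize(p[90:290,150:350,::-1],None,fx=3,fy=3,interpolation=cv2.INTER_CUBIC))
```

```text
t 16.95 p [0.4929 0.3423 0.1386] F [ 7.5 -2.5  4.9] g 0.314 xaz 176.3 down [ 0.882 -0.13  -0.454]
loop now [0.5072 0.3424 0.1791] [ 50.2  24.5 -57.1 117.4 -58.9 -79.5]
step 42mm 4.3deg -> 0.8 rows:  1 0.011 0.031 0.027 -0.074 -0.001 0.001
step 6mm 6.0deg -> 0.7 rows:  1 0.010 0.037 0.026 -0.074 0.003 0.106
step 6mm 6.0deg -> 0.7 rows:  1 0.009 0.043 0.026 -0.074 0.007 0.210
step 5mm 5.0deg -> 0.6 rows:  1 0.007 0.048 0.025 -0.074 0.010 0.298
```

View pics/s19.png

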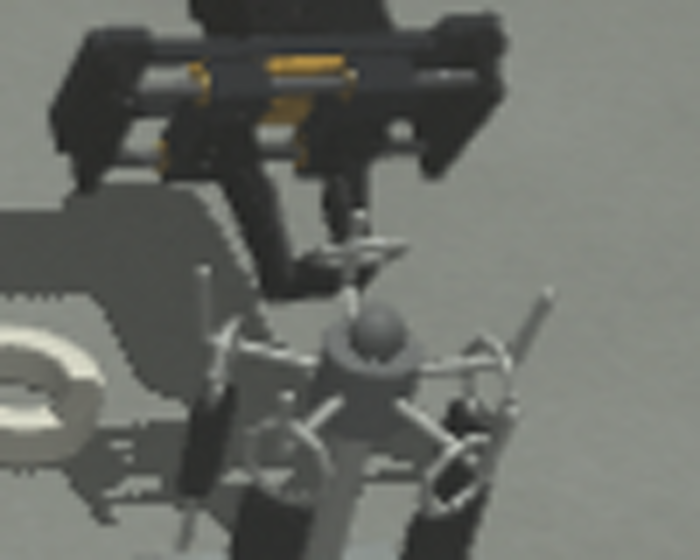

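View pics/w19.png

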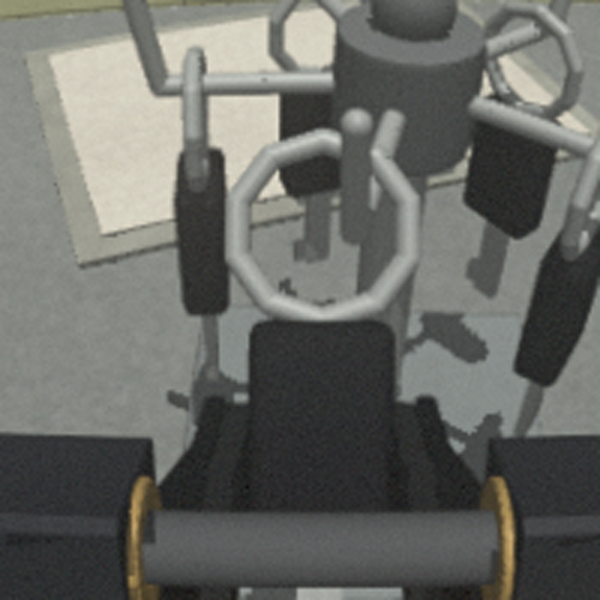

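Run:
```python
from h import *
np.set_printoptions(precision=4,suppress=True)
st()
c=camera_params('wrist');s=sense();p,d=capture('wrist');W=cloud('wrist',d,c);np.save('pics/w20W.npy',W)
V=(W-s['tcp_pos'])@s['ee_rot']
# crop px -> full: u=150+x/3, v=90+y/3
def P(x,y): return W[90+y//3,150+x//3],V[90+y//3,150+x//3]
for n,x,y in (('looptop',320,140),('loopL',238,232),('loopR',408,232),('loopbot',322,312),('rodtip',355,122),('rodmid',353,180),('rodlow',350,230),('armhub',395,120),('block top edge',322,330),('block',322,370)): print(n,*P(x,y))
```

```text
t 17.05 p [0.4926 0.3419 0.1382] F [ 6.8 -2.4  3. ] g 0.316 xaz 176.2 down [ 0.879 -0.129 -0.459]
looptop [0.5295 0.3397 0.1858] [-0.0593  0.011  -0.001 ]
loopL [0.5186 0.3564 0.1726] [-0.042   0.0053 -0.0166]
loopR [0.5142 0.3238 0.1737] [-0.0421  0.0051  0.0163]
loopbot [0.5065 0.3413 0.1611] [-0.0268  0.0018 -0.0004]
rodtip [0.5187 0.3349 0.1967] [-0.0642 -0.003   0.0055]
rodmid [0.5208 0.3343 0.1817] [-0.0518  0.0059  0.0053]
rodlow [0.5236 0.3337 0.1675] [-0.0405  0.0149  0.0051]
armhub [0.5642 0.3164 0.1668] [-0.0591  0.0532  0.017 ]
block top edge [0.5006 0.3421 0.1623] [-0.025  -0.004  -0.0004]
block [0.495  0.3427 0.1576] [-0.0183 -0.0069 -0.0004]
```

```bash
cat >> h.py <<'E'
LT2=np.array([-.042,.0077,-.0003])
E
python3 - <<'E'
from h import *
np.set_printoptions(precision=4,suppress=True)
s=sense();C=s['tcp_pos']+s['ee_rot']@LT2;print('C',C)
kx=s['ee_rot']@np.array([-.962,.272,0]);print('keyx',kx,'wire top',C+.0175*kx)
def tg(s_,z,T,HA,head):
    a=np.radians(HA);o=np.array([np.cos(a),np.sin(a)]);R=down(head,T);return np.r_[AX+s_*o,z]-R@LT2,R
L=[tg(.072,.172,58,158,170),tg(.068,.167,58,158,164),tg(.0655,.163,58,158,160),tg(.0646,.160,58,158,158)]
rows([(1,*x) for x in L])
E
```

```text
C [0.5186 0.3397 0.1718]
keyx [ 0.6813 -0.0651  0.7287] wire top [0.5305 0.3386 0.1846]
step 3mm 5.6deg -> 0.7 rows:  1 -0.002 -0.000 0.002 0.024 0.050 -0.081
step 7mm 6.0deg -> 0.7 rows:  1 0.000 0.005 -0.000 0.115 0.102 -0.083
step 5mm 4.0deg -> 0.5 rows:  1 0.002 0.010 -0.002 0.175 0.136 -0.084
step 3mm 2.0deg -> 0.2 rows:  1 0.005 0.012 -0.002 0.206 0.154 -0.084
```

Request:
move_arm:
  increments: "1 0 0 0 0 0 -0.08"

```text
time_s: 17.2
tcp_pos: [0.4905, 0.3413, 0.1347]
ee_rot: [[-0.536, 0.835, -0.126], [0.037, -0.126, -0.991], [-0.844, -0.536, 0.037]]
wrist_force: [2.3, -1.7, -3.1]
gripper_width: 0.317
```

Run:
```python
from h import *
np.set_printoptions(precision=4,suppress=True)
st();s=sense();print(s['joints'].round(2),s['joint_velocities'].round(1))
```

```text
t 17.2 p [0.4905 0.3413 0.1347] F [ 2.3 -1.7 -3.1] g 0.317 xaz 176.1 down [ 0.835 -0.126 -0.536]
[ 49.76  22.34 -56.13 114.5  -52.15 -75.06] [ -3.5 -22.7  11.7 -31.3  66.2  44.6]
```

```bash
cat >> h.py <<'E'
def tg(s_,z,T,HA,head,LT=LT2):
    a=np.radians(HA);o=np.array([np.cos(a),np.sin(a)]);R=down(head,T);return np.r_[AX+s_*o,z]-R@LT,R
def view(tag):
    st();c=camera_params('wrist');s=sense();p,d=capture('wrist')
    cv2.imwrite(f'pics/w{tag}.png',cv2.resize(p[60:290,130:380,::-1],None,fx=3,fy=2.6,interpolation=cv2.INTER_CUBIC));W=cloud('wrist',d,c);np.save(f'pics/w{tag}W.npy',W);np.save(f'pics/w{tag}V.npy',(W-s['tcp_pos'])@s['ee_rot'])
    p,d=capture('scene');cv2.imwrite(f'pics/s{tag}.png',cv2.resize(p[110:190,320:420,::-1],None,fx=7,fy=7,interpolation=cv2.INTER_CUBIC));print('J',s['joints'].round(1))
E
python3 - <<'E'
from h import *
view(21)
rows([(1,*x) for x in [tg(.072,.172,55,158,172),tg(.068,.167,53,158,167),tg(.0655,.163,52,158,163),tg(.0646,.160,52,158,160)]])
E
```

```text
t 17.2 p [0.4905 0.3413 0.1347] F [ 2.3 -1.7 -3.1] g 0.317 xaz 176.1 down [ 0.835 -0.126 -0.536]
J [ 49.8  22.3 -56.1 114.5 -52.1 -75.1]
step 6mm 3.4deg -> 0.4 rows:  1 -0.004 -0.002 0.003 -0.006 0.033 -0.048
step 5mm 5.4deg -> 0.6 rows:  1 -0.002 0.003 0.002 0.066 0.083 -0.084
step 4mm 4.1deg -> 0.5 rows:  1 -0.001 0.006 -0.000 0.122 0.124 -0.102
step 4mm 3.0deg -> 0.3 rows:  1 0.001 0.009 -0.002 0.165 0.154 -0.103
```

View pics/w21.png

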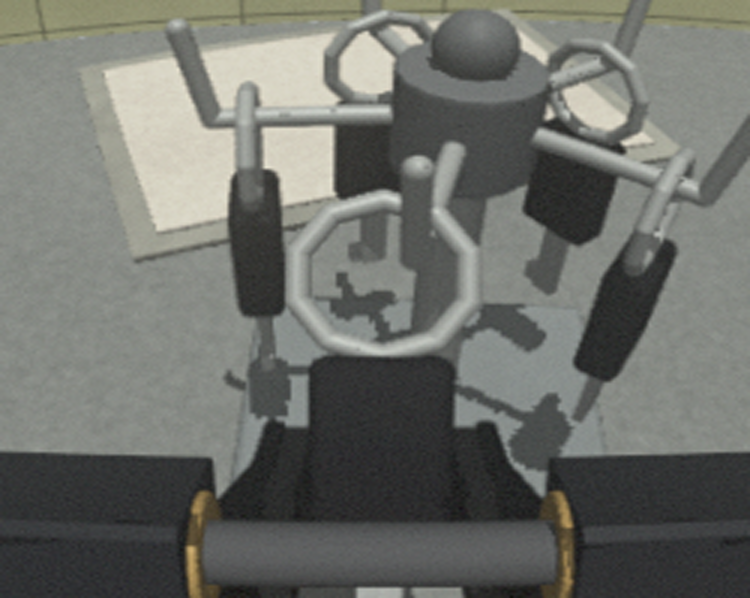

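Request:
move_arm:
  increments: "1 -0.004 -0.002 0.003 0 0.03 -0.045;1 -0.002 0.003 0.002 0.066 0.083 -0.084;1 -0.001 0.006 0 0.122 0.124 -0.1;1 0.001 0.009 -0.002 0.165 0.154 -0.1;1 0.001 0.009 -0.002 0.165 0.154 -0.1"

```text
time_s: 17.8
tcp_pos: [0.4972, 0.3443, 0.13]
ee_rot: [[-0.576, 0.743, -0.34], [0.205, -0.271, -0.94], [-0.791, -0.611, 0.004]]
wrist_force: [0.4, 0.3, 2.3]
gripper_width: 0.318
```

Run:
```python
from h import *
view(22)
rows([(1,*x) for x in [tg(.0646,.160,52,158,160),tg(.0646,.156,52,158,160)]])
```

```text
t 17.8 p [0.4972 0.3443 0.13  ] F [0.4 0.3 2.3] g 0.318 xaz 160.4 down [ 0.743 -0.271 -0.611]
J [ 58.3  24.2 -49.2  88.4 -50.8 -68.6]
step 2mm 0.4deg -> 0.0 rows:  1 -0.002 -0.000 0.000 0.001 0.006 -0.004
step 4mm 0.0deg -> 0.1 rows:  1 0.001 0.002 0.000 0.001 0.006 -0.004
```

View pics/w22.png

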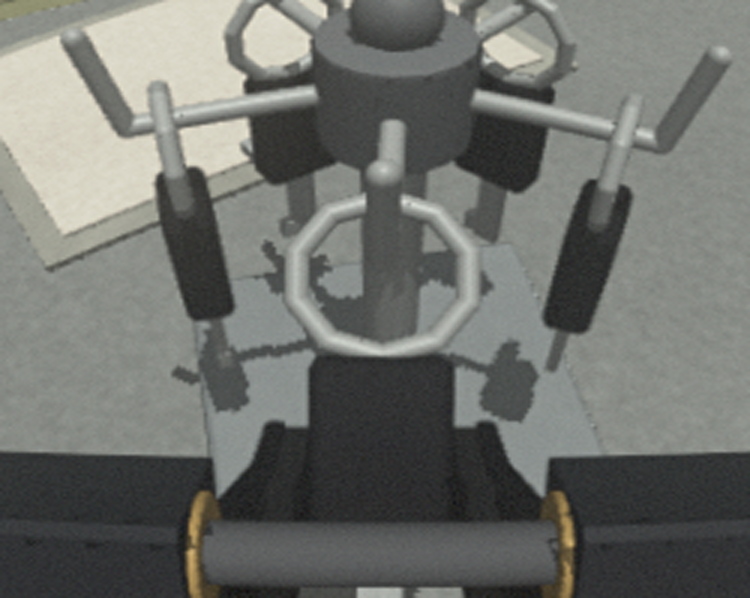

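View pics/s22.png

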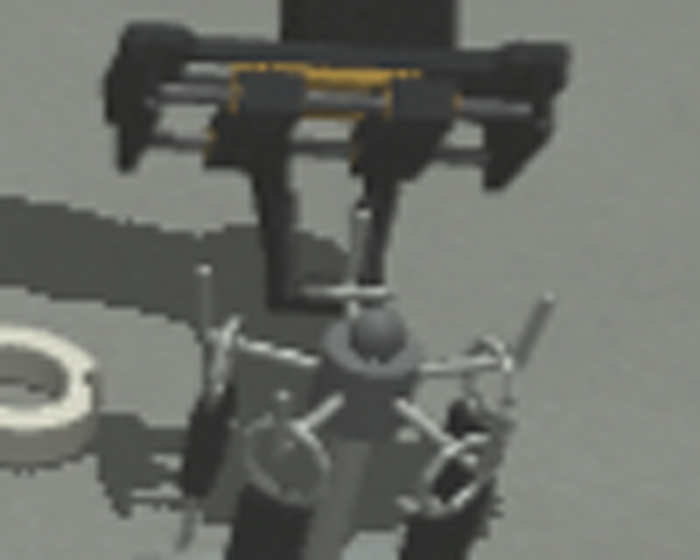

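Run:
```python
from h import *
np.set_printoptions(precision=4,suppress=True)
W=np.load('pics/w22W.npy');V=np.load('pics/w22V.npy')
def P(x,y): v,u=int(60+y/2.6),int(130+x/3); return W[v,u],V[v,u]
for n,x,y in (('top',345,205),('top2',425,207),('L',296,272),('R',468,272),('bot',382,347),('rodtip',383,172),('rodmid',382,240),('rodlow',382,310),('arm',393,150)): print(n,*P(x,y))
Lm=V[130:200,215:300].reshape(-1,3);m=(abs(Lm[:,1])<.014)&(Lm[:,0]<-.0255)&(Lm[:,0]>-.066)&(abs(Lm[:,2])<.022)
L=Lm[m];L=L[(np.hypot(L[:,0]+.042,L[:,2])>.013)&(np.hypot(L[:,0]+.042,L[:,2])<.022)]
A=np.c_[L[:,0],np.ones(len(L))];print(len(L),np.linalg.lstsq(A,L[:,1],rcond=None)[0])
```

```text
top [0.5398 0.3366 0.1706] [-0.0583  0.0089 -0.0072]
top2 [0.5347 0.3225 0.1699] [-0.0577  0.0093  0.0079]
L [0.5318 0.3499 0.1615] [-0.0437  0.005  -0.0169]
R [0.521  0.3182 0.1609] [-0.0436  0.0059  0.0166]
bot [0.5145 0.3383 0.1502] [-0.0271  0.0021 -0.0002]
rodtip [0.5192 0.3369 0.1977] [-0.0677 -0.023  -0.0003]
rodmid [0.5224 0.3356 0.176 ] [-0.0527 -0.0071 -0.0002]
rodlow [0.5793 0.3145 0.0739] [-0.009   0.1035 -0.0001]
arm [0.5581 0.3199 0.1672] [-0.0695  0.0291  0.0023]
1628 [-0.1672 -0.0036]
```

Run:
```python
from h import *
p=np.array([-.0596,.0114,0]);s=sense();up=s['ee_rot'].T@np.array([0,0,.001]);print(up)
for D in (6,12,18,24,30): print(D,np.radians(D).round(3),(p-Ro.from_rotvec([0,0,np.radians(D)]).apply(p)+up).round(4))
```

```text
[-7.90335967e-04 -6.12658365e-04  4.33437196e-06]
6 0.105 [0.0001 0.0057 0.    ]
12 0.209 [0.0003 0.012  0.    ]
18 0.314 [-0.0002  0.0184  0.    ]
24 0.419 [-0.0013  0.0246  0.    ]
30 0.524 [-0.0031  0.0307  0.    ]
```

Request:
move_arm:
  increments: "1 0 0.006 0 0 0 0.105;1 0 0.012 0 0 0 0.209;1 0 0.012 0 0 0 0.209"

```text
time_s: 18.2
tcp_pos: [0.5052, 0.3382, 0.1202]
ee_rot: [[-0.414, 0.845, -0.339], [0.139, -0.309, -0.941], [-0.9, -0.436, 0.01]]
wrist_force: [-1.7, 0.4, 2.9]
gripper_width: 0.316
```

Run:
```python
from h import *
view(23)
```

```text
t 18.2 p [0.5052 0.3382 0.1202] F [-1.7  0.4  2.9] g 0.316 xaz 161.4 down [ 0.845 -0.309 -0.436]
J [ 57.7  30.  -52.   98.3 -62.7 -80.6]
```

View pics/w23.png

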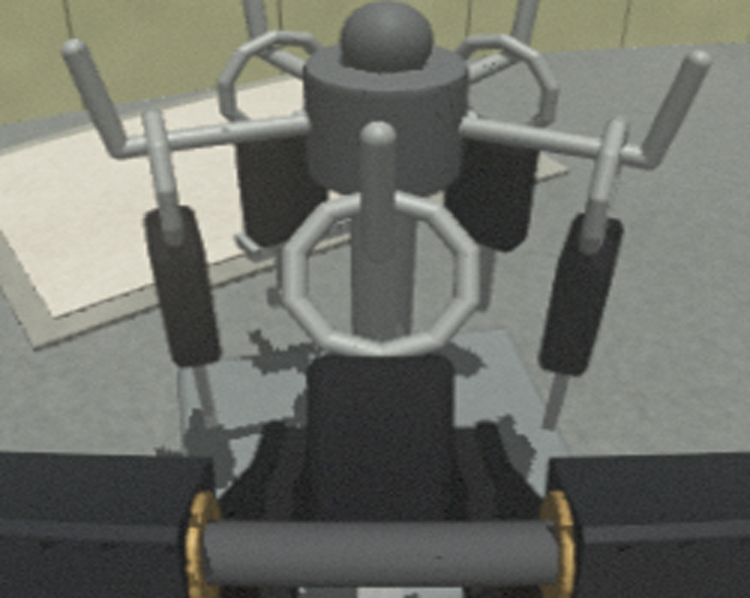

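Request:
move_arm:
  increments: "1 0 0.006 0 0 0 0.105;1 0 0.012 0 0 0 0.209;1 0 0.012 0 0 0 0.209"

```text
time_s: 18.6
tcp_pos: [0.5158, 0.3347, 0.1147]
ee_rot: [[-0.232, 0.911, -0.342], [0.076, -0.333, -0.94], [-0.97, -0.244, 0.008]]
wrist_force: [0.4, 0.5, 0.1]
gripper_width: 0.321
```

Run:
```python
from h import *
view(24)
np.set_printoptions(precision=4,suppress=True)
V=np.load('pics/w24V.npy')
Lm=V[130:200,215:300].reshape(-1,3);m=(abs(Lm[:,1])<.014)&(Lm[:,0]<-.0255)&(Lm[:,0]>-.066)&(abs(Lm[:,2])<.022)
L=Lm[m];L=L[(np.hypot(L[:,0]+.042,L[:,2])>.013)&(np.hypot(L[:,0]+.042,L[:,2])<.022)]
A=np.c_[L[:,0],np.ones(len(L))];print(len(L),np.linalg.lstsq(A,L[:,1],rcond=None)[0])
```

```text
t 18.6 p [0.5158 0.3347 0.1147] F [0.4 0.5 0.1] g 0.321 xaz 161.9 down [ 0.911 -0.333 -0.244]
J [ 57.6  37.  -53.1 102.3 -75.9 -89.6]
1754 [-0.1049 -0.0025]
```

View pics/w24.png

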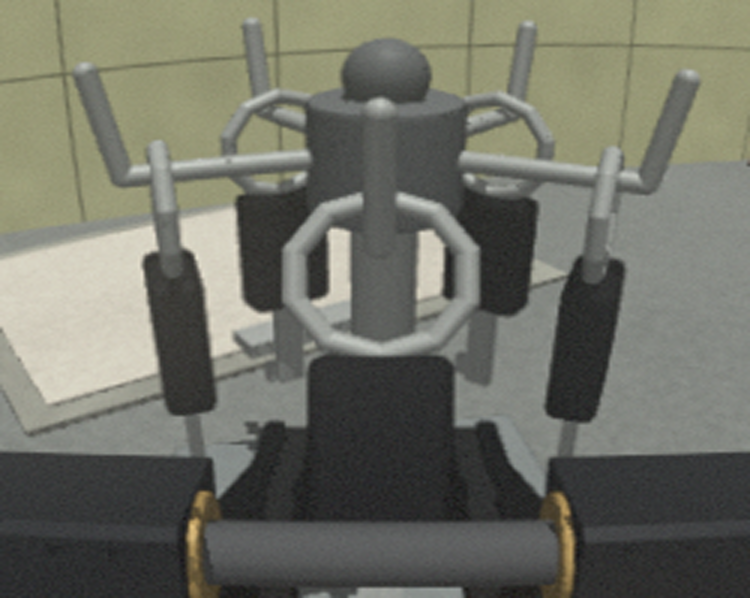

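View pics/s24.png

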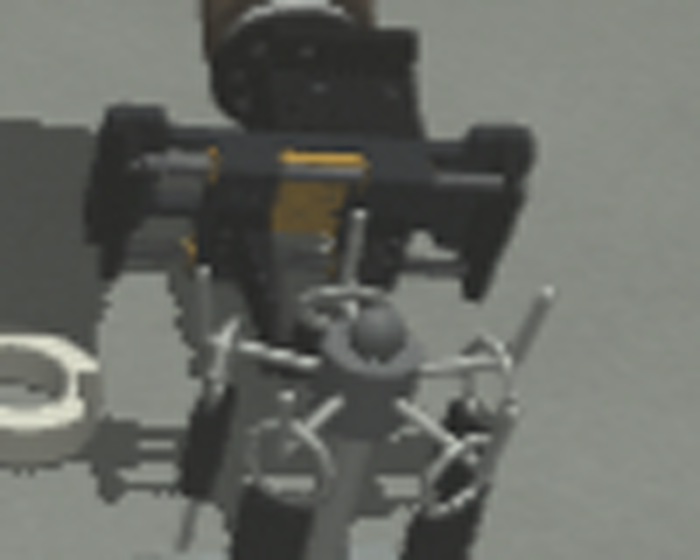

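Request:
move_arm:
  increments: "-0.4 0 0 0 0 0 0;-0.4 0 0 0 0 0 0;-0.4 0 0 0 0 0 0;-0.4 0 0 0 0 0 0;-0.4 0 0 0 0 0 0;-0.4 0 0 0 0 0 0;-0.4 0 0 0 0 0 0"

```text
time_s: 19.4
tcp_pos: [0.5159, 0.3356, 0.1169]
ee_rot: [[-0.228, 0.912, -0.341], [0.079, -0.332, -0.94], [-0.97, -0.241, 0.004]]
wrist_force: [0.1, -0.3, -0.3]
gripper_width: 0.695
```

Run:
```python
from h import *
view(25)
```

```text
t 19.4 p [0.5159 0.3356 0.1169] F [ 0.1 -0.3 -0.3] g 0.695 xaz 161.0 down [ 0.912 -0.332 -0.241]
J [ 57.7  36.9 -53.  102.3 -76.  -89.7]
```

View pics/w25.png

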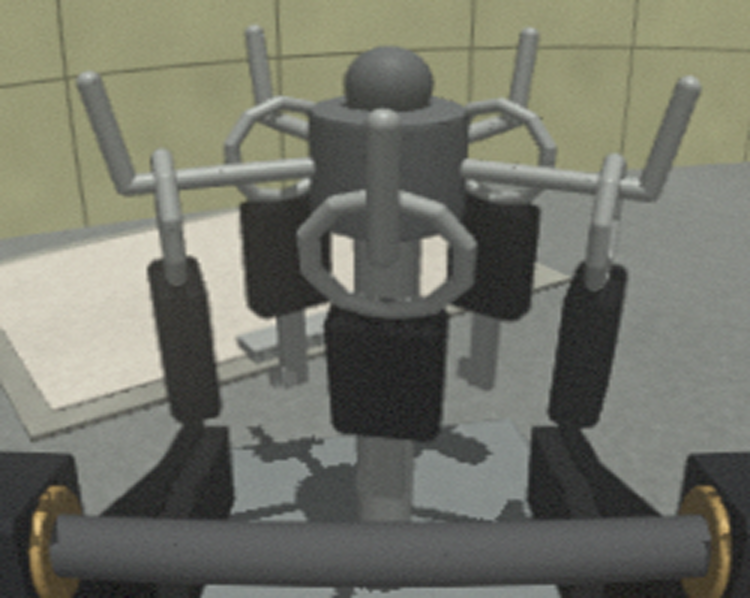

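Request:
move_arm:
  increments: "-0.4 0 -0.02 0 0 0 0;-0.4 0 -0.05 0 0 0 0;-0.4 0 -0.08 0 0 0 0;-0.4 0 -0.11 0 0 0 0;-0.4 0 -0.11 0 0 0 0;-0.4 0 -0.11 0 0 0 0"

```text
time_s: 20.1
tcp_pos: [0.415, 0.3729, 0.1436]
ee_rot: [[-0.228, 0.913, -0.339], [0.079, -0.33, -0.941], [-0.97, -0.241, 0.004]]
wrist_force: [0.0, 0.1, -0.0]
gripper_width: 0.704
```

Run:
```python
from h import *
np.set_printoptions(precision=4,suppress=True)
view(26)
p,d=capture('scene');cv2.imwrite('pics/s26b.png',cv2.resize(p[110:290,90:440,::-1],None,fx=2.2,fy=2.2,interpolation=cv2.INTER_CUBIC))
```

```text
t 20.1 p [0.415  0.3729 0.1436] F [ 0.   0.1 -0. ] g 0.704 xaz 161.0 down [ 0.913 -0.33  -0.241]
J [ 76.3  33.6 -53.5  83.1 -76.4 -86.9]
```

View pics/w26.png

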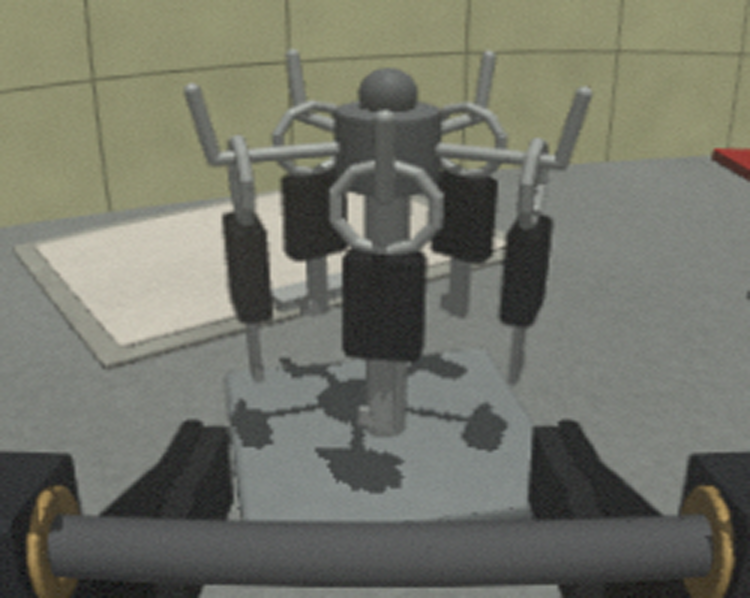

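View pics/s26b.png

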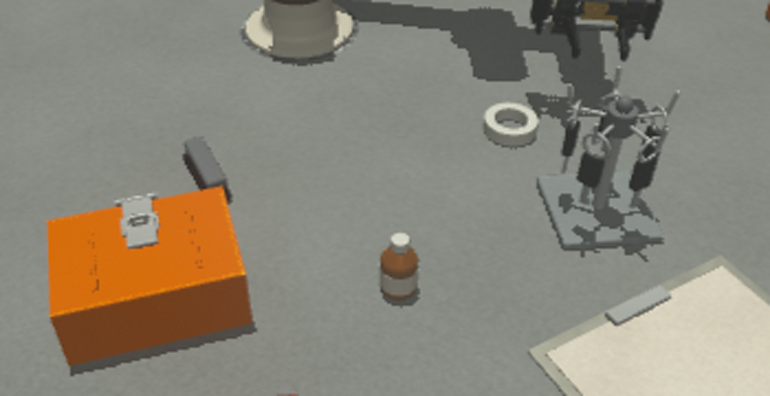

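Request:
move_arm:
  increments: "-0.4 0 -0.02 0 0 0 0;-0.4 0 -0.03 0 0 0 0;-0.4 0 -0.03 0 0 0 0;-0.4 0 -0.03 0 0 0 0;-0.4 0 -0.03 0 0 0 0;-0.4 0 -0.03 0 0 0 0;-0.4 0 -0.03 0 0 0 0;-0.4 0 -0.03 0 0 0 0"

```text
time_s: 21.05
tcp_pos: [0.3885, 0.3818, 0.1507]
ee_rot: [[-0.228, 0.912, -0.341], [0.079, -0.332, -0.94], [-0.97, -0.241, 0.004]]
wrist_force: [-0.1, -0.7, -0.7]
gripper_width: 0.701
```

Run:
```python
from h import *
np.set_printoptions(precision=4,suppress=True)
def meas(save=False):
    st();c=camera_params('wrist');p,d=capture('wrist');W=cloud('wrist',d,c)
    if save: cv2.imwrite('pics/w27.png',cv2.resize(p[60:290,130:380,::-1],None,fx=3,fy=2.6))
    a=np.radians(158);o=np.array([np.cos(a),np.sin(a)]);l=np.array([-o[1],o[0]])
    X=W.reshape(-1,3);s=(X[:,:2]-AX)@o;y=(X[:,:2]-AX)@l
    col=p.reshape(-1,3).sum(1)
    rod=X[(X[:,2]>.178)&(X[:,2]<.2)&(s>.06)&(s<.08)&(abs(y)<.02)];q=rod.mean(0)[:2]-AX;print('rod',len(rod),rod.mean(0),'az',np.degrees(np.arctan2(q[1],q[0])),np.linalg.norm(q))
    k=(s>.035)&(s<.075)&(abs(y)<.024)&(X[:,2]<.165)&(X[:,2]>.05)
    for z in np.arange(.055,.165,.01):
        m=k&(X[:,2]>z)&(X[:,2]<z+.01)
        if m.sum()>3: print(round(z,3),m.sum(),'s',s[m].mean().round(4),'y',y[m].mean().round(4),'yrange',y[m].min().round(4),y[m].max().round(4))
meas(True);meas()
c,dd=capture('top');Wt=cloud('top',dd);cv2.imwrite('pics/t27.png',c[:,:,::-1])
for n,x,y,z in (('bottle',.65,-.005,.085),('stapler',.381,-.213,.038),('tape',.381,.26,.018)):
    m=(np.hypot(Wt[...,0]-x,Wt[...,1]-y)<.075)&(Wt[...,2]>z)&(Wt[...,2]<z+.012);print(n,Wt[m].mean(0) if m.any() else None,m.sum())
```

```text
t 21.05 p [0.3885 0.3818 0.1507] F [-0.1 -0.7 -0.7] g 0.701 xaz 161.0 down [ 0.912 -0.332 -0.241]
rod 109 [0.5204 0.3347 0.1879] az 158.43986767446947 0.07273352863214348
0.055 80 s 0.0491 y -0.0022 yrange -0.0092 0.0044
0.065 54 s 0.0493 y 0.0002 yrange -0.0042 0.0044
0.075 60 s 0.0493 y 0.0 yrange -0.0042 0.0043
0.085 87 s 0.0528 y 0.0003 yrange -0.0133 0.0135
0.095 190 s 0.0536 y 0.0002 yrange -0.0133 0.0145
0.105 190 s 0.0533 y 0.0006 yrange -0.0132 0.0144
0.115 207 s 0.0532 y 0.0003 yrange -0.0143 0.0141
0.125 257 s 0.0522 y 0.0004 yrange -0.0142 0.0139
0.135 143 s 0.048 y 0.0 yrange -0.0163 0.0167
0.145 88 s 0.0476 y 0.0002 yrange -0.0186 0.0189
0.155 98 s 0.0498 y -0.0001 yrange -0.0184 0.0187
t 21.1 p [0.3884 0.3819 0.1507] F [ 1.1  0.6 -0.2] g 0.701 xaz 161.0 down [ 0.912 -0.332 -0.241]
rod 112 [0.5206 0.3347 0.1879] az 158.36415774126704 0.07250375853759393
0.055 81 s 0.0578 y -0.0046 yrange -0.0113 0.0021
0.065 63 s 0.0572 y -0.0024 yrange -0.0098 0.0021
0.075 58 s 0.0562 y -0.0021 yrange -0.0063 0.002
0.085 84 s 0.0581 y -0.0014 yrange -0.0153 0.0122
0.095 204 s 0.0591 y -0.0017 yrange -0.0153 0.0122
0.105 210 s 0.058 y -0.0014 yrange -0.0152 0.0131
0.115 218 s 0.057 y -0.0011 yrange -0.0152 0.0129
0.125 264 s 0.0555 y -0.0005 yrange -0.0152 0.0137
0.135 153 s 0.0505 y -0.0011 yrange -0.0163 0.0156
0.145 88 s 0.0495 y 0.0014 yrange -0.0186 0.0188
0.155 107 s 0.0503 y 0.0006 yrange -0.0184 0.0185
bottle [ 0.6512 -0.0038  0.0894] 53
stapler [ 0.3823 -0.2149  0.0426] 412
tape [0.383  0.2588 0.0238] 437
```

View pics/t27.png

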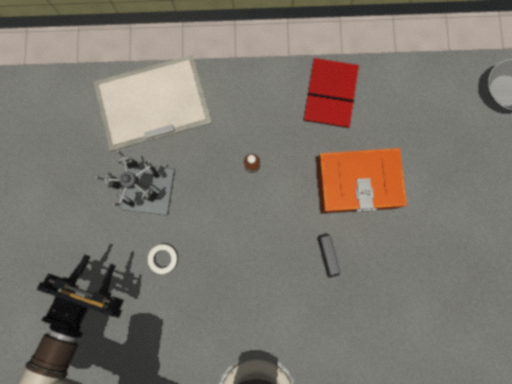

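Request:
move_arm:
  increments: "-0.4 0 0 0 0 0 0;-0.4 0 0 0 0 0 0;-0.4 0 0 0 0 0 0;-0.4 0 0 0 0 0 0;-0.4 0 0 0 0 0 0;-0.4 0 0 0 0 0 0;-0.4 0 0 0 0 0 0;-0.4 0 0 0 0 0 0"

```text
time_s: 22.0
tcp_pos: [0.3883, 0.3821, 0.1507]
ee_rot: [[-0.228, 0.912, -0.341], [0.079, -0.332, -0.94], [-0.97, -0.241, 0.004]]
wrist_force: [0.3, 0.2, -0.7]
gripper_width: 0.701
```

Request:
move_arm:
  increments: "-0.4 0 0 0 0 0 0;-0.4 0 0 0 0 0 0;-0.4 0 0 0 0 0 0;-0.4 0 0 0 0 0 0;-0.4 0 0 0 0 0 0;-0.4 0 0 0 0 0 0;-0.4 0 0 0 0 0 0;-0.4 0 0 0 0 0 0"

```text
time_s: 22.8
tcp_pos: [0.3883, 0.3821, 0.1508]
ee_rot: [[-0.228, 0.912, -0.341], [0.079, -0.332, -0.94], [-0.97, -0.241, 0.004]]
wrist_force: [-1.1, 0.2, -0.2]
gripper_width: 0.701
```

Request:
move_arm:
  increments: "-0.4 0 0 0 0 0 0;-0.4 0 0 0 0 0 0;-0.4 0 0 0 0 0 0;-0.4 0 0 0 0 0 0;-0.4 0 0 0 0 0 0;-0.4 0 0 0 0 0 0;-0.4 0 0 0 0 0 0;-0.4 0 0 0 0 0 0"

```text
time_s: 23.6
tcp_pos: [0.3883, 0.382, 0.1508]
ee_rot: [[-0.228, 0.912, -0.341], [0.079, -0.332, -0.94], [-0.97, -0.241, 0.004]]
wrist_force: [-0.1, -1.1, -0.1]
gripper_width: 0.702
```

Request:
move_arm:
  increments: "-0.4 0 0 0 0 0 0;-0.4 0 0 0 0 0 0;-0.4 0 0 0 0 0 0;-0.4 0 0 0 0 0 0;-0.4 0 0 0 0 0 0;-0.4 0 0 0 0 0 0;-0.4 0 0 0 0 0 0;-0.4 0 0 0 0 0 0"

```text
time_s: 24.4
tcp_pos: [0.3883, 0.382, 0.1507]
ee_rot: [[-0.228, 0.912, -0.341], [0.079, -0.332, -0.94], [-0.97, -0.241, 0.004]]
wrist_force: [0.1, 0.4, 0.0]
gripper_width: 0.701
```

Run:
```python
from h import *
np.set_printoptions(precision=4,suppress=True)
a=np.radians(158.4);o=np.array([np.cos(a),np.sin(a)]);l=np.array([-o[1],o[0]])
for i in range(12):
    t=sense()['time_s'];c=camera_params('wrist');p,d=capture('wrist');W=cloud('wrist',d,c)
    X=W.reshape(-1,3);s=(X[:,:2]-AX)@o;y=(X[:,:2]-AX)@l
    k=(s>.03)&(s<.08)&(abs(y)<.024);R=[]
    for z0,z1 in ((.06,.08),(.09,.13)):
        m=k&(X[:,2]>z0)&(X[:,2]<z1);R+=[s[m].mean().round(4),y[m].mean().round(4)]
    print(round(t,2),R)
```

```text
24.4 [np.float64(0.0474), np.float64(-0.0013), np.float64(0.0523), np.float64(-0.0001)]
24.45 [np.float64(0.0473), np.float64(-0.0013), np.float64(0.0523), np.float64(-0.0001)]
24.5 [np.float64(0.0474), np.float64(-0.0014), np.float64(0.0524), np.float64(-0.0001)]
24.55 [np.float64(0.0474), np.float64(-0.0014), np.float64(0.0524), np.float64(-0.0001)]
24.6 [np.float64(0.0474), np.float64(-0.0013), np.float64(0.0524), np.float64(-0.0)]
24.65 [np.float64(0.0474), np.float64(-0.0012), np.float64(0.0524), np.float64(-0.0001)]
24.7 [np.float64(0.0475), np.float64(-0.0014), np.float64(0.0524), np.float64(-0.0)]
24.75 [np.float64(0.0473), np.float64(-0.0013), np.float64(0.0524), np.float64(-0.0001)]
24.8 [np.float64(0.0474), np.float64(-0.0013), np.float64(0.0524), np.float64(-0.0001)]
24.85 [np.float64(0.0474), np.float64(-0.0012), np.float64(0.0524), np.float64(-0.0001)]
24.9 [np.float64(0.0473), np.float64(-0.0012), np.float64(0.0523), np.float64(-0.0001)]
24.95 [np.float64(0.0473), np.float64(-0.0014), np.float64(0.0524), np.float64(-0.0001)]
```

Run:
```python
from h import *
p,d=capture('top');W=cloud('top',d);X=W.reshape(-1,3)
m=(X[:,0]>.51)&(X[:,0]<.655)&(X[:,1]>-.40)&(X[:,1]<-.34)&(X[:,2]>.06);print('lid slope',np.polyfit(X[m,0],X[m,2],1),m.sum())
m=(X[:,0]>.505)&(X[:,0]<.58)&(abs(X[:,1]+.308)<.012)&(X[:,2]>.06);m&=~((abs(X[:,0]-.546)<.015));print('hasp slope',np.polyfit(X[m,0],X[m,2],1),X[m,2].mean())
print(r.finish_job())
```

```text
lid slope [-0.00037156  0.09015617] 1144
hasp slope [0.00299621 0.09290767] 0.09452660210679148
the job is handed in; nothing more can be done
None
```

The job is handed in: the lid is shut, the hasp lies flat over the staple, and the key hangs by its loop on the empty hook, which points to the front. `finish_job` gives no verdict, so the results below are my own measurements.

- **Lid:** its slope reads about 0 rad, with the top at 90 mm.
- **Hasp:** its slope reads about 0.003 rad at about 94.5 mm, and the staple shows through the slot.
- **Hook:** it points about 14° off the carousel's front (x ≈ -63 mm). I had first turned it to within about 5° of front.
- **Key:** it hangs upright and centred on the hook arm to within about 1 mm. It swayed a little after release, and showed no motion over the last 0.5 s. The loop's centre height was not measured directly; the wire rests on the arm.
- **Bystanders:** the bottle, stapler and tape are within about 2 mm of where they started.
- **Robot:** the gripper is clear of everything.

**What went wrong:** while I was tilting the key onto the hook, joint 4 reached the end of its range (117.4° of 117.63°). The tool drifted about 40 mm, turned the carousel about 18°, and the key slipped about 16° in the grip. I lined the tool up with the hook again, seated the loop on the arm, and released the key. The highest wrist force I saw in the readings was about 40 N, while pressing the hasp down.

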